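Fit a bobbin to the spindle sander

TASK

Get the bobbin sander ready for use: take the red bobbin off the freely turning carousel and lower it over the sander's upright spindle until it stands fully down on the flange, and only then put the yellow and black collar over the spindle's tip, black disc down, so that it lies flat on top of the bobbin. Lower both parts gently, without letting them drop. Leave the blue and grey bobbins standing on the carousel (it may turn) and do not disturb the sanding block.

Things in the scene. Friction and masses are not known exactly. Their poses are not given: they have to be found in the camera images.
- sander: Bobbin sander let into the bench and fixed: a square green and steel table, 200 x 200 mm, its top 30 mm above the bench. On its centre is an aluminium flange, 48 mm in diameter and 8 mm high, from which a rigid, still steel spindle 16 mm in diameter rises. Origin: centre of the underside, at bench height, on the spindle's axis; z up.
- seat (a point): Centre of the flange's upper face, on the spindle's axis, 38 mm above the bench, where the bobbin's underside must rest. The spindle rises 108 mm above it (the last 10 mm a cone narrowing to 6 mm), so 18 mm stands out of a seated bobbin: grip the bobbin with the TCP 75 to 80 mm above its underside, so that the gripper's palm clears the spindle's tip.
- carousel: Storage carousel: a fixed black foot carrying a round plywood disc, 210 mm in diameter, that spins freely at a light touch. The disc's upper face is 26 mm above the bench; a steel stub 20 mm wide and 10 mm high marks its middle. Three bobbins stand on it about 70 mm from the axis, 120 degrees apart. Origin: on the axis at bench height; it does not turn.
- red_bobbin: The red sanding bobbin: rigid drum 44 mm in diameter, 90 mm tall, bright red all over with two thin black bands, a 20 mm bore right through along z (same either way up); about 0.2 kg. Stands upright on the carousel's disc. Origin: centre of its underside, z up. This is the one to fit; a grip of about 25 N holds it.
- red_bobbin_mid (a point): The centre of the red bobbin, 45 mm from each end, on its axis
- blue_bobbin: The blue sanding bobbin: rigid drum 44 mm in diameter, 90 mm tall, blue all over with two thin black bands, a 20 mm bore right through along z (same either way up); about 0.2 kg. Stands upright on the carousel's disc. Origin: centre of its underside, z up. Not to be taken.
- blue_bobbin_mid (a point): The centre of the blue bobbin, 45 mm from each end, on its axis
- grey_bobbin: The grey sanding bobbin: rigid drum 44 mm in diameter, 90 mm tall, light grey all over with two thin black bands, a 20 mm bore right through along z (same either way up); about 0.2 kg. Stands upright on the carousel's disc. Origin: centre of its underside, z up. Not to be taken.
- grey_bobbin_mid (a point): The centre of the grey bobbin, 45 mm from each end, on its axis
- collar: Push-on collar, 34 mm tall, on the bench between sander and carousel: a black disc 44 mm in diameter and 6 mm thick below, a yellow hub 32 mm in diameter and 28 mm tall on it, a 20 mm bore right through; 80 g. Origin: centre of the disc's underside, z up towards the hub. Grip the hub with the TCP 29 mm above the underside, fingers best closing along world x. Slides freely on the spindle.
- sanding_block: Bystander: wooden sanding block with a cork sole, 60 x 110 x 36 mm, lying on the bench beyond the collar. Origin: centre of its underside.
- turntable: The carousel's plywood disc, 210 mm in diameter and 12 mm thick, which turns freely. Origin: on the axis at its underside, 14 mm above the bench.
There are look-alikes about, which are no part of the job. Of the things that look like the carousel, the largest one is meant.

How it is judged:
On the way, in this order (a step that is already met when the one before it is completed fails the run):
1. the red bobbin is lifted clear of the carousel (z of red_bobbin_mid in the frame of carousel above 0.085 m and contact force between red_bobbin and turntable below 0.1 N), for 0.2 s.
2. the red bobbin stands fully down on the sander's flange, over the spindle, with the collar not yet on the spindle (horizontal distance between red_bobbin_mid and seat below 0.005 m and z of red_bobbin_mid in the frame of seat between 0.041 and 0.049 m and angle between the z axis of red_bobbin and the z axis of seat, either way round below 0.07 rad and horizontal distance between collar and seat above 0.05 m), for 0.2 s.
At the end, for the whole second after the job is handed in: Bobbin on the flange (within 4 mm in height, 5 mm off axis, 0.07 rad), collar disc down on it (4 mm, 5 mm, 0.12 rad), both at rest (under 0.03 m/s); blue and grey bobbins upright (0.15 rad) within 105 mm of the carousel's axis, centres over 65 mm high; sanding block moved under 30 mm (horizontal distance between each of red_bobbin_mid, collar and seat below 0.005 m and z of red_bobbin_mid in the frame of seat between 0.041 and 0.049 m and angle between the z axis of red_bobbin and the z axis of seat, either way round below 0.07 rad and z of collar in the frame of seat between 0.086 and 0.094 m and angle between collar's own z axis and vertical below 0.12 rad and linear speed of each of red_bobbin, collar below 0.03 m/s and angle between the z axis of each of blue_bobbin, grey_bobbin and the z axis of seat, either way round below 0.15 rad and horizontal distance between each of blue_bobbin_mid, grey_bobbin_mid and carousel below 0.105 m and height (world z) of each of blue_bobbin_mid, grey_bobbin_mid above 0.065 m and distance of sanding_block from where it was at the start of the episode below 0.03 m); the robot touches nothing.
It fails at once if the red bobbin is dropped (moves faster than 0.5 m/s while out of the fingers) (contact force between the fingers and red_bobbin below 0.2 N and linear speed of red_bobbin above 0.5 m/s).
It fails at once if the collar is dropped (moves faster than 0.5 m/s while out of the fingers) (contact force between the fingers and collar below 0.2 N and linear speed of collar above 0.5 m/s).
It fails at once if the blue or grey bobbin is tipped (beyond 0.35 rad) or comes off the carousel (angle between any of blue_bobbin, grey_bobbin's own z axis and vertical above 0.35 rad or height (world z) of any of blue_bobbin_mid, grey_bobbin_mid below 0.06 m or horizontal distance between any of blue_bobbin_mid, grey_bobbin_mid and carousel above 0.11 m).
It fails at once if the sanding block is pushed more than 30 mm (distance of sanding_block from where it was at the start of the episode above 0.03 m).
It also fails if it takes over 72 s, if anything falls off the work surface, if the arm or the gripper's body presses on something with over 40 N, if the wrist force passes 120 N, or if a joint passes its speed limit or range.

ROBOT

A 7-joint arm with a two-finger parallel gripper is mounted at the origin on the work surface. World frame = base frame: x ahead of the robot, y to its left, z up, the work surface at z = 0. Lengths are in m, angles in rad, forces in N, time in s.
With the tool pointing down it reaches from about 0.4 to 0.85 m from the base axis. Payload 10.4 kg.
Tool frame: the origin (TCP) lies between the finger pads, 19 mm behind the fingertips; this is the grasp point; z points along the fingers, x is the direction in which the jaws open and shut, and the axes are right-handed (so a half turn about z gives the same grasp; the last joint's range is limited). The gripper opens to 87 mm and grips with 3 to 60 N. Pads are 19 mm wide; open, the fingers measure 117 mm over their backs; the gripper's body (75 mm by 190 mm) begins 51 mm behind the grasp point.
Start: joints at [1.29, 0.332, -0.065, 1.46, 0.022, 1.35, -0.088], TCP at [0.159, -0.604, 0.241] pointing down, gripper open.
Joint ranges: [-2.6, 2.6], [-0.5, 2.12], [-1.47, 1.34], [0.16, 2.42], [-1.27, 4.41], [0.06, 2.06], [-2.6, 2.6]. Speed limits (rad/s): [2.22, 2.22, 2.79, 2.79, 3.14, 3.14, 3.14].

INTERFACE

Orientations are given as a unit quaternion [x, y, z, w].
In Python, from bench import r, viewer gives the robot as it stands.
- The arm moves only by the tool apply_moves, never from a script. Its argument "increments" is a list of rows, each an object with "grip": the closure in counts, from 0 (fully open) to 255 (shut); "xyz": the shift along the tool's x, y, z in mm, a list of three; "rotation": the turn, a rotation vector about the tool's x, y, z in degrees, a list of three. A call has 1 to 5 rows; each row is the pose to reach, as a shift and turn from the pose measured when the call began, along the tool's axes at that moment; what a row does not reach only later rows make up. A row lasts 1/8 s, in which the tool goes at most 62.5 mm and 10.7 degrees, less where a joint would pass 70% of its speed; a pose out of reach is approached as far as the arm can. A call with a gripper value outside its range is refused whole. The fingers move at their own pace and stop on an object; "squeeze" is the grip in N (left out, the last holds). Time passes only in rows, so rows that repeat a pose let the fingers close. It gives the time, the measured TCP pose, the force and the opening at its end, in the units of the state.
- r.read_state(): the state, without advancing time (a new reading comes with each control period).
- viewer.camera(name): name is "scene" or "top" or "wrist"; returns a dict with "img" (420x560x3 uint8, blue, green, red), "range_z" (420x560 float32, m along the optical axis (not along the pixel's ray), 0 where there is no reading), "vertical_fov" (degrees; the focal length in pixels is half the picture's height over the tangent of half this angle, whatever the lens; pixels are square), "cx", "cy" (the principal point, pixels), "D" ([k1, k2, p1, p2, k3] as OpenCV has them; the pictures are not rectified), "rvec" (rotation vector, rad) and "tvec" (3), from world to camera coordinates, as OpenCV has them. Camera axes: x right, y down, z forward; pixel columns grow to the right and rows downward; lengths in m; the calibration is good to about 2 mm. A picture is of the moment at which its call begins.
- r.close_job(): hands the job in, once; it reports no verdict.
The state is a dict: "time": time; "joint_positions": joint angles; "joint_vel": joint speeds; "joint_torque": joint torques, N m; "ee_pos": TCP position; "eef_rot": TCP orientation; "ft_force": force on the tool from outside, world axes, zero at the start; "torque": the same for the moment, N m; "width": finger opening in m.
Only numpy, scipy, OpenCV 4.12 (cv2) and the standard library are available. Lean on these libraries where they do the work, as an engineer would, in place of code of your own. Each camera call takes 0.05 s, during which the arm holds its last target.

## Working session

There is one attempt and no reset: what is moved stays moved. The work goes in short steps, Python scripts to look and compute and a tool call to move; the robot and the scene stay as the last step left them, time stands still between calls to the robot, and variables do not carry over. Pictures are saved under pics/ and viewed, and the job is handed in when it is done.

Besides the shell and the picture viewer there is one more tool, called after "Call:" in YAML: its name, and indented under it one key for each argument. apply_moves: Moves the arm, as the interface text tells. Its arguments: {"type":"object","properties":{"increments":{"type":"array","items":{"type":"object","properties":{"grip":{"type":"number"},"xyz":{"type":"array","items":{"type":"number"}},"rotation":{"type":"array","items":{"type":"number"}}}}},"squeeze":{"type":"number"}},"required":["increments"]}

```bash
ls; mkdir -p pics; cat > h.py <<'E'
import numpy as np, cv2
from scipy.spatial.transform import Rotation as R
from bench import r, viewer
def cam(n):
    c=viewer.camera(n); h=c["img"].shape[0]
    f=h/2/np.tan(np.radians(c["vertical_fov"])/2)
    K=np.array([[f,0,c["cx"]],[0,f,c["cy"]],[0,0,1]])
    return c,K
def cloud(c,K):
    h,w=c["range_z"].shape
    u,v=np.meshgrid(np.arange(w),np.arange(h))
    p=cv2.undistortPoints(np.stack([u,v],-1).reshape(-1,1,2).astype(np.float64),K,np.array(c["D"],float)).reshape(h,w,2)
    z=c["range_z"]
    P=np.dstack([p[...,0]*z,p[...,1]*z,z])
    Rm=cv2.Rodrigues(np.array(c["rvec"],float))[0]
    W=(P-np.array(c["tvec"]).reshape(3))@Rm
    W[z==0]=np.nan
    return W
def st():
    s=r.read_state(); print({k:np.round(s[k],4).tolist() for k in ["time","ee_pos","eef_rot","ft_force","width","joint_positions"]}); 
    print(np.round(R.from_quat(s["eef_rot"]).as_matrix(),4))
    return s
E
python3 - <<'E'
from h import *
st()
for n in ["top","scene","wrist"]:
    c,K=cam(n); cv2.imwrite(f"pics/{n}0.png",c["img"]); W=cloud(c,K); np.save(f"{n}0.npy",W)
    np.save(f"{n}0img.npy",c["img"])
    print(n,K[0,0],c["D"],(-cv2.Rodrigues(np.array(c["rvec"],float))[0].T@np.array(c["tvec"]).reshape(3)))
E
```

```text
pics
{'time': 0.0, 'ee_pos': [0.1593, -0.604, 0.2404], 'eef_rot': [0.7921, -0.6103, -0.0006, -0.0004], 'ft_force': [-0.4571, 0.5388, -0.0804], 'width': 0.0872, 'joint_positions': [1.2904, 0.3329, -0.0647, 1.461, 0.0216, 1.3499, -0.0885]}
[[ 2.550e-01 -9.669e-01 -4.000e-04]
 [-9.669e-01 -2.550e-01  1.400e-03]
 [-1.400e-03  1.000e-04 -1.000e+00]]
top 433.77921853281595 [-0.12708624  0.          0.          0.          0.        ] [0.27892182 0.0953491  1.21874842]
scene 529.3874295273606 [0.03599439 0.         0.         0.         0.        ] [1.52095725 0.17858161 0.94362599]
wrist 368.261424941552 [-0.0302963  0.         0.         0.         0.       ] [ 0.23212814 -0.5846118   0.3835256 ]
```

View pics/top0.png

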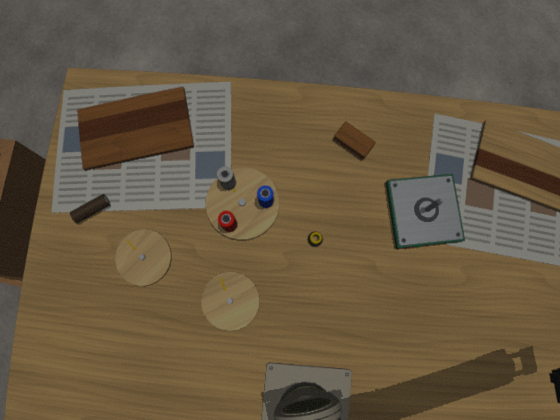

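View pics/scene0.png

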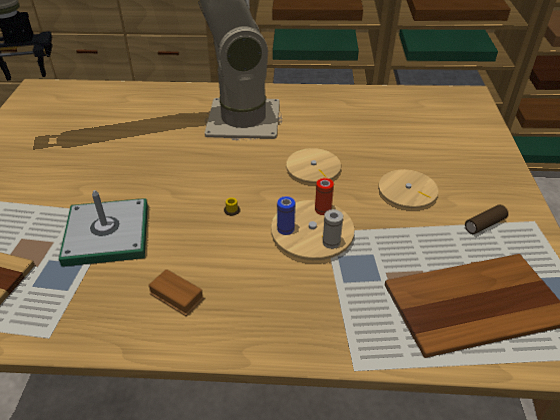

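View pics/wrist0.png

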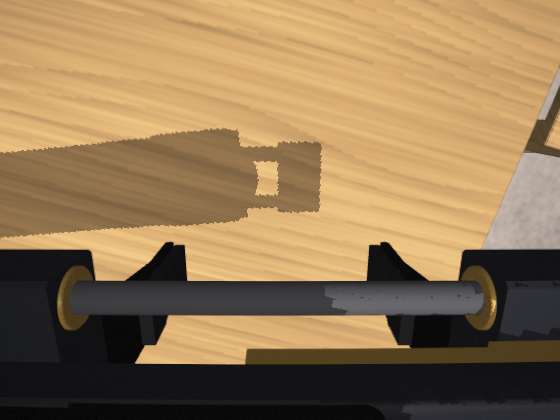

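The top view shows the carousel at about (242,203), with the red bobbin at (227,221), blue at (265,196) and grey at (226,178). The sander is at (426,210), the collar at (315,239) and the sanding block at (354,140). The two smaller discs are look-alikes. Next I measure the positions.

```bash
cat > meas.py <<'E'
from h import *
from scipy.optimize import least_squares
def circ(P,rad):
    P=P[:,:2]; 
    f=lambda q:np.hypot(P[:,0]-q[0],P[:,1]-q[1])-rad
    s=least_squares(f,np.median(P,0),loss="soft_l1",f_scale=0.001); return s.x, np.sqrt(np.mean(s.fun**2))
E
python3 - <<'E'
from meas import *
for n in ["top","scene"]:
    W=np.load(f"{n}0.npy"); im=np.load(f"{n}0img.npy"); hsv=cv2.cvtColor(im,cv2.COLOR_BGR2HSV)
    H,S,V=[hsv[...,i].astype(int) for i in range(3)]
    X,Y,Z=W[...,0],W[...,1],W[...,2]
    m=((H<6)|(H>174))&(S>190)&(Z>.035)
    mb=(H>110)&(H<130)&(S>150)&(Z>.035)
    my=(H>22)&(H<35)&(S>170)&(Z>0.008)&(Z<.06)
    print(n)
    for nm,k in [("red",m),("blue",mb),("yel",my)]:
        k=k&np.isfinite(Z); P=W[k]; c0=np.median(P,0); P=P[np.hypot(*(P-c0)[:,:2].T)<.05]
        top=P[P[:,2]>P[:,2].max()-.006]
        print(nm,len(P),c0.round(4),"zmax",P[:,2].max().round(4),"topmean",top.mean(0).round(4),"bbox",((P.min(0)+P.max(0))/2).round(4))
        side=P[P[:,2]<P[:,2].max()-.008]
        if len(side)>5: print("  cyl",circ(side,.022 if nm!="yel" else .016))
    # sander top
    k=(Z>.024)&(Z<.034)&(X>.3)
    k2=np.isfinite(Z)&(Z>.045)
    for cname,(u,v) in {"top":{"sp":(433,207),"car":(242,203)},"scene":{"sp":(103,215),"car":(313,226)}}[n].items():
        print(cname,W[v,u])
E
```

```text
top
red 149 [0.4672 0.2476 0.1143] zmax 0.1212 topmean [0.4763 0.2517 0.117 ] bbox [0.476  0.2524 0.0837]
  cyl (array([0.44204547, 0.23578195]), np.float64(0.006778887734912498))
blue 154 [0.5404 0.1567 0.1124] zmax 0.1217 topmean [0.5536 0.1582 0.1175] bbox [0.5527 0.1582 0.0806]
  cyl (array([0.55513514, 0.15768897]), np.float64(0.002360081713250926))
yel 84 [0.4554 0.0183 0.0303] zmax 0.0404 topmean [0.4607 0.0109 0.0362] bbox [0.4609 0.0113 0.0242]
  cyl (array([0.46164686, 0.01141703]), np.float64(0.0034611339382182144))
sp [ 0.56296325 -0.29769911  0.08892425]
car [0.5391374  0.22413682 0.03340567]
scene
red 187 [0.4925 0.2467 0.1123] zmax 0.12 topmean [0.484  0.2523 0.1166] bbox [0.4844 0.2515 0.0787]
  cyl (array([0.4791879 , 0.25353261]), np.float64(0.0017973130209662026))
blue 124 [0.5447 0.1399 0.1183] zmax 0.1207 topmean [0.5623 0.1576 0.117 ] bbox [0.5588 0.1587 0.0816]
  cyl (array([0.57929662, 0.15801487]), np.float64(0.0038612125954157897))
yel 144 [0.4726 0.0135 0.0256] zmax 0.0388 topmean [0.4679 0.0105 0.0351] bbox [0.4669 0.0119 0.0238]
  cyl (array([0.46366925, 0.01161515]), np.float64(0.003032634407458646))
sp [ 0.57192852 -0.29417677  0.06789455]
car [0.55160087 0.22688086 0.03342652]
```

```bash
cat >> h.py <<'E'
def go(x,y,z,yaw=0):
    """shift/rotvec in tool frame to reach tool-down pose with tool x at yaw deg"""
    s=r.read_state(); R0=R.from_quat(s["eef_rot"]); 
    a=np.radians(yaw); Rt=R.from_matrix([[np.cos(a),np.sin(a),0],[np.sin(a),-np.cos(a),0],[0,0,-1]])
    d=R0.inv().apply(np.array([x,y,z])-s["ee_pos"])*1000
    rv=np.degrees((R0.inv()*Rt).as_rotvec())
    print("xyz",d.round(1).tolist(),"rot",rv.round(2).tolist(),"dist",np.linalg.norm(d).round(1))
E
python3 - <<'E'
from h import *
c,K=cam("wrist"); Rm=cv2.Rodrigues(np.array(c["rvec"],float))[0]
s=st(); print("optical axis world",Rm[2], "in tool",R.from_quat(s["eef_rot"]).inv().apply(Rm[2]))
go(.5,-.4,.3,0); go(.48,-.35,.3,-30)
E
```

```text
{'time': 0.2, 'ee_pos': [0.1593, -0.6041, 0.2408], 'eef_rot': [0.7922, -0.6103, -0.0004, -0.0003], 'ft_force': [0.0577, 1.0729, -0.2479], 'width': 0.0871, 'joint_positions': [1.2904, 0.3327, -0.0647, 1.4606, 0.0216, 1.3499, -0.0885]}
[[ 2.550e-01 -9.669e-01 -3.000e-04]
 [-9.669e-01 -2.550e-01  9.000e-04]
 [-9.000e-04  0.000e+00 -1.000e+00]]
optical axis world [-0.26001939 -0.06779614 -0.96322043] in tool [1.09431252e-04 2.68683500e-01 9.63228511e-01]
xyz [-110.5, -381.5, -59.2] rot [-0.03, 0.05, -75.22] dist 401.5
xyz [-164.0, -374.9, -59.1] rot [-0.02, 0.05, -45.22] dist 413.4
```

```bash
python3 - <<'E'
from h import *
go(.56,-.31,.3,0)
E
```

```text
xyz [-182.3, -462.4, -59.1] rot [-0.03, 0.05, -75.22] dist 500.6
```

Call:
apply_moves:
  increments:
    - {"grip": 0,"xyz": [-18,-46,-20],"rotation": [0,0,-9]}
    - {"grip": 0,"xyz": [-38,-97,-40],"rotation": [0,0,-19]}
    - {"grip": 0,"xyz": [-58,-148,-59],"rotation": [0,0,-29]}
    - {"grip": 0,"xyz": [-78,-199,-59],"rotation": [0,0,-39]}
    - {"grip": 0,"xyz": [-98,-250,-59],"rotation": [0,0,-49]}

```text
time: 0.82
ee_pos: [0.3773, -0.4445, 0.3001]
eef_rot: [0.975, -0.224, -0.0, -0.0]
ft_force: [0.7, -1.0, -0.2]
width: 0.0874
```

```bash
python3 - <<'E'
from h import *
st()
go(.56,-.31,.3,0)
E
```

```text
{'time': 0.825, 'ee_pos': [0.3773, -0.4445, 0.3001], 'eef_rot': [0.9745, -0.2242, -0.0, -0.0001], 'ft_force': [0.6855, -0.9773, -0.1598], 'width': 0.0874, 'joint_positions': [1.0538, 0.2338, -0.3185, 1.4706, 0.0729, 1.4491, 0.2824]}
[[ 8.995e-01 -4.370e-01 -0.000e+00]
 [-4.370e-01 -8.995e-01  3.000e-04]
 [-2.000e-04 -3.000e-04 -1.000e+00]]
xyz [105.6, -200.8, 0.1] rot [-0.02, 0.01, -25.91] dist 226.9
```

Call:
apply_moves:
  increments:
    - {"grip": 0,"xyz": [21,-40,0],"rotation": [0,0,-6]}
    - {"grip": 0,"xyz": [47,-90,0],"rotation": [0,0,-13]}
    - {"grip": 0,"xyz": [73,-140,0],"rotation": [0,0,-20]}
    - {"grip": 0,"xyz": [95,-180,0],"rotation": [0,0,-26]}
    - {"grip": 0,"xyz": [106,-201,0],"rotation": [0,0,-26]}

```text
time: 1.45
ee_pos: [0.5624, -0.3075, 0.2997]
eef_rot: [1.0, 0.003, 0.0, -0.001]
ft_force: [0.0, -1.0, -0.8]
width: 0.0872
```

```bash
python3 - <<'E'
from h import *
s=st()
c,K=cam("wrist"); cv2.imwrite("pics/wr1.png",c["img"]); W=cloud(c,K); np.save("wr1.npy",W);np.save("wr1img.npy",c["img"])
Rm=cv2.Rodrigues(np.array(c["rvec"],float))[0]
print(-Rm.T@np.array(c["tvec"]).reshape(3))
E
```

```text
{'time': 1.45, 'ee_pos': [0.5624, -0.3075, 0.2997], 'eef_rot': [1.0, 0.0031, 0.0, -0.0008], 'ft_force': [0.0082, -1.0123, -0.7589], 'width': 0.0872, 'joint_positions': [0.7775, 0.387, -0.4798, 1.2999, 0.174, 1.4964, 0.3216]}
[[ 1.      0.0063  0.    ]
 [ 0.0063 -1.      0.0017]
 [ 0.     -0.0017 -1.    ]]
[ 0.56377613 -0.233478    0.44280049]
```

View pics/wr1.png

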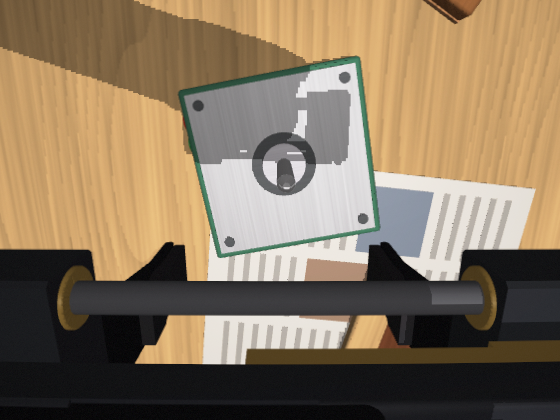

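The wrist view shows the spindle tip at about (286,184) and the flange ring centred at about (284,163).

```bash
python3 - <<'E'
from meas import *
W=np.load("wr1.npy"); X,Y,Z=W[...,0],W[...,1],W[...,2]
near=(np.hypot(X-.567,Y+.296)<.06)
P=W[near&(Z>.05)&(Z<.16)]; print(len(P),P[:,2].max())
side=P[(P[:,2]<.132)]
print(circ(side,.008))
for lo,hi in [(.05,.075),(.075,.1),(.1,.13),(.135,.15)]:
    q=P[(P[:,2]>lo)&(P[:,2]<hi)]; print(lo,len(q),q.mean(0) if len(q) else "", circ(q,.008) if len(q)>5 else "")
# flange height points
q=W[near&(Z>.033)&(Z<.043)]; print("flange",len(q),np.median(q[:,2]), (q.min(0)+q.max(0))/2,q.min(0),q.max(0))
b=(np.abs(X-.567)<.16)&(np.abs(Y+.296)<.16)&(Z>.024)&(Z<.034)
q=W[b]; 
rect=cv2.minAreaRect((q[:,:2]*1000).astype(np.float32)); print("table",rect,np.median(q[:,2]))
# same with top & scene spindle
for n in ["top","scene"]:
    W=np.load(n+"0.npy"); X,Y,Z=W[...,0],W[...,1],W[...,2]
    near=(np.hypot(X-.567,Y+.296)<.04); P=W[near&(Z>.05)&(Z<.132)]; print(n,len(P),circ(P,.008))
    b=(np.abs(X-.567)<.16)&(np.abs(Y+.296)<.16)&(Z>.024)&(Z<.034); q=W[b]
    print(cv2.minAreaRect((q[:,:2]*1000).astype(np.float32)))
E
```

```text
497 0.14693402812035392
(array([ 0.571949  , -0.29773948]), np.float64(9.349964261286734e-05))
0.05 50 [ 0.57118356 -0.29128358  0.0632294 ] (array([ 0.57191737, -0.2977239 ]), np.float64(9.074481589645218e-05))
0.075 66 [ 0.57132739 -0.29125304  0.08835751] (array([ 0.57194009, -0.29775049]), np.float64(8.490152582584243e-05))
0.1 88 [ 0.57120164 -0.29123997  0.11577685] (array([ 0.57197461, -0.29774488]), np.float64(9.874367468421266e-05))
0.135 268 [ 0.57180464 -0.29652893  0.14049112] (array([ 0.57210507, -0.301041  ]), np.float64(0.0029610686319953426))
flange 1055 0.03745231684774826 [ 0.57071076 -0.3027114   0.03769235] [ 0.53660481 -0.3318662   0.03314499] [ 0.6048167  -0.2735566   0.04223971]
table ((571.3347778320312, -298.12164306640625), (202.38714599609375, 200.00672912597656), 10.869349479675293) 0.030132966604936917
top 73 (array([ 0.5619841 , -0.28615482]), np.float64(0.002828737138624261))
((585.3043823242188, -334.0494384765625), (221.6556854248047, 279.1689453125), 10.388750076293945)
scene 173 (array([ 0.57109658, -0.29926127]), np.float64(0.0016709235884756317))
((586.7473754882812, -337.11883544921875), (221.84967041015625, 280.2350158691406), 11.407148361206055)
```

```bash
python3 - <<'E'
from h import *
go(.478,.24,.29,0)
E
```

```text
xyz [-81.9, -546.0, 11.0] rot [-0.17, -0.04, 0.43] dist 552.2
```

Call:
apply_moves:
  increments:
    - {"grip": 0,"xyz": [-6,-40,0],"rotation": [0,0,0]}
    - {"grip": 0,"xyz": [-14,-95,0],"rotation": [0,0,0]}
    - {"grip": 0,"xyz": [-22,-150,0],"rotation": [0,0,0]}
    - {"grip": 0,"xyz": [-31,-205,0],"rotation": [0,0,0]}
    - {"grip": 0,"xyz": [-39,-260,0],"rotation": [0,0,0]}

```text
time: 2.12
ee_pos: [0.5223, -0.0444, 0.3002]
eef_rot: [1.0, 0.003, 0.0, -0.001]
ft_force: [1.3, 1.2, 0.0]
width: 0.087
```

Call:
apply_moves:
  increments:
    - {"grip": 0,"xyz": [-8,-55,0],"rotation": [0,0,0]}
    - {"grip": 0,"xyz": [-16,-110,0],"rotation": [0,0,0]}
    - {"grip": 0,"xyz": [-24,-165,0],"rotation": [0,0,0]}
    - {"grip": 0,"xyz": [-32,-220,5],"rotation": [0,0,0]}
    - {"grip": 0,"xyz": [-40,-262,10],"rotation": [0,0,0]}

```text
time: 2.75
ee_pos: [0.4798, 0.2193, 0.2908]
eef_rot: [1.0, 0.004, 0.001, -0.001]
ft_force: [0.9, -0.4, 0.1]
width: 0.0871
```

```bash
python3 - <<'E'
from h import *
go(.478,.2525,.29,0)
E
```

```text
xyz [-1.5, -33.2, 0.9] rot [-0.14, -0.07, 0.43] dist 33.3
```

Call:
apply_moves:
  increments:
    - {"grip": 0,"xyz": [-1,-20,1],"rotation": [-0.1,0,0.4]}
    - {"grip": 0,"xyz": [-1.5,-33,1],"rotation": [-0.1,0,0.4]}
    - {"grip": 0,"xyz": [-1.5,-33,1],"rotation": [-0.1,0,0.4]}

```text
time: 3.12
ee_pos: [0.478, 0.2524, 0.2898]
eef_rot: [1.0, 0.001, 0.0, -0.0]
ft_force: [0.1, -0.5, -0.3]
width: 0.0868
```

```bash
python3 - <<'E'
from meas import *
s=st()
c,K=cam("wrist"); cv2.imwrite("pics/wr2.png",c["img"]); W=cloud(c,K)
im=c["img"]; hsv=cv2.cvtColor(im,cv2.COLOR_BGR2HSV); H,S,V=[hsv[...,i].astype(int) for i in range(3)]
Z=W[...,2]
m=((H<6)|(H>174))&(S>170)&(Z>.035)&(Z<.125)
P=W[m]; P=P[np.hypot(P[:,0]-.478,P[:,1]-.2525)<.06]
print(len(P),P[:,2].max()); side=P[(P[:,2]<.108)]
print(len(side),circ(side,.022)); t=P[P[:,2]>.112]; print("top bbox",(t.min(0)+t.max(0))/2,t.max(0)-t.min(0))
for lo,hi in [(.03,.06),(.06,.09),(.09,.108)]:
    q=side[(side[:,2]>lo)&(side[:,2]<hi)]
    if len(q)>10: print(lo,len(q),circ(q,.022))
E
```

```text
{'time': 3.125, 'ee_pos': [0.478, 0.2524, 0.2898], 'eef_rot': [1.0, 0.0007, 0.0004, -0.0004], 'ft_force': [0.1303, -0.4861, -0.3038], 'width': 0.0868, 'joint_positions': [0.1877, 0.215, -0.8684, 1.5753, 0.1652, 1.4269, -0.6916]}
[[ 1.0e+00  1.3e-03  9.0e-04]
 [ 1.3e-03 -1.0e+00  8.0e-04]
 [ 9.0e-04 -8.0e-04 -1.0e+00]]
1597 0.11749086646951798
357 (array([0.4803794 , 0.25353319]), np.float64(0.00019154518430309557))
top bbox [0.48046678 0.25435016 0.11486383] [0.04267621 0.0427226  0.00525408]
0.03 90 (array([0.4803593 , 0.25352554]), np.float64(0.00017039870034196537))
0.06 159 (array([0.48037082, 0.25349758]), np.float64(0.00016518301535864066))
0.09 108 (array([0.48040629, 0.25359163]), np.float64(0.0002288028905585197))
```

View pics/wr2.png

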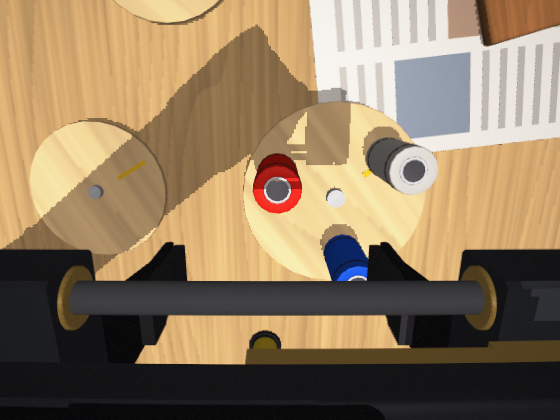

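Call:
apply_moves:
  increments:
    - {"grip": 0,"xyz": [2.4,-1.1,40],"rotation": [0,0,0.1]}
    - {"grip": 0,"xyz": [2.4,-1.1,85],"rotation": [0,0,0.1]}
    - {"grip": 0,"xyz": [2.4,-1.1,130],"rotation": [0,0,0.1]}
    - {"grip": 0,"xyz": [2.4,-1.1,165],"rotation": [0,0,0.1]}
    - {"grip": 0,"xyz": [2.4,-1.1,186],"rotation": [0,0,0.1]}

```text
time: 3.8
ee_pos: [0.4811, 0.2509, 0.1022]
eef_rot: [1.0, -0.002, -0.0, 0.0]
ft_force: [0.4, -0.3, 0.2]
width: 0.0875
```

```bash
python3 - <<'E'
from h import *
st()
go(.4804,.2535,.104,0)
E
```

```text
{'time': 3.8, 'ee_pos': [0.4811, 0.2509, 0.1022], 'eef_rot': [1.0, -0.0019, -0.0001, 0.0004], 'ft_force': [0.3828, -0.2759, 0.1517], 'width': 0.0875, 'joint_positions': [0.1222, 0.3931, -0.8127, 1.8053, 0.3211, 1.0814, -0.8099]}
[[ 1.0e+00 -3.7e-03 -3.0e-04]
 [-3.7e-03 -1.0e+00 -8.0e-04]
 [-3.0e-04  8.0e-04 -1.0e+00]]
xyz [-0.7, -2.6, -1.8] rot [0.05, 0.01, -0.21] dist 3.2
```

Call:
apply_moves:
  increments:
    - {"grip": 0,"xyz": [-0.7,-2.6,-1.8],"rotation": [0,0,-0.2]}
    - {"grip": 60,"xyz": [-0.7,-2.6,-1.8],"rotation": [0,0,-0.2]}
    - {"grip": 100,"xyz": [-0.7,-2.6,-1.8],"rotation": [0,0,-0.2]}
    - {"grip": 115,"xyz": [-0.7,-2.6,-1.8],"rotation": [0,0,-0.2]}
    - {"grip": 125,"xyz": [-0.7,-2.6,-1.8],"rotation": [0,0,-0.2]}
  squeeze: 10

```text
time: 4.42
ee_pos: [0.4805, 0.2536, 0.1044]
eef_rot: [1.0, -0.0, 0.0, 0.0]
ft_force: [-0.2, 0.3, 1.1]
width: 0.0551
```

Call:
apply_moves:
  increments:
    - {"grip": 135,"xyz": [0,0,0],"rotation": [0,0,0]}
    - {"grip": 160,"xyz": [0,0,0],"rotation": [0,0,0]}
    - {"grip": 200,"xyz": [0,0,0],"rotation": [0,0,0]}
  squeeze: 25

```text
time: 4.8
ee_pos: [0.4804, 0.2538, 0.1044]
eef_rot: [1.0, 0.0, 0.0, 0.0]
ft_force: [-1.2, -0.2, 1.2]
width: 0.0435
```

```bash
python3 - <<'E'
from h import *
st()
go(.4804,.2535,.104,0)
c,K=cam("wrist"); cv2.imwrite("pics/wr3.png",c["img"])
E
```

```text
{'time': 4.8, 'ee_pos': [0.4804, 0.2538, 0.1044], 'eef_rot': [1.0, 0.0, 0.0001, 0.0003], 'ft_force': [-1.2313, -0.1513, 1.1832], 'width': 0.0435, 'joint_positions': [0.1189, 0.3921, -0.8154, 1.8018, 0.3205, 1.0856, -0.8107]}
[[ 1.e+00  1.e-04  2.e-04]
 [ 1.e-04 -1.e+00 -5.e-04]
 [ 2.e-04  5.e-04 -1.e+00]]
xyz [0.0, 0.3, 0.4] rot [0.03, -0.01, 0.0] dist 0.5
```

View pics/wr3.png

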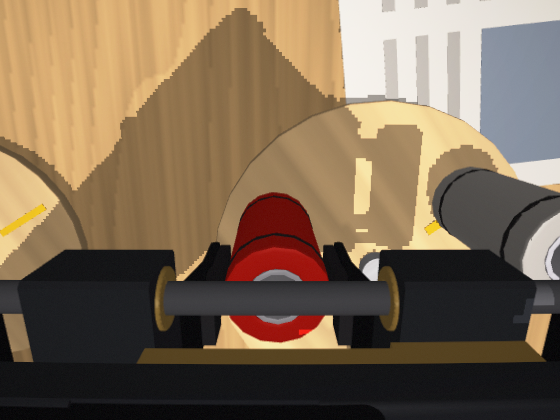

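The red bobbin, with its top at about (277,290), sits between the pads, so the grasp is good. I'll lift it slowly at first, then faster.

Call:
apply_moves:
  increments:
    - {"grip": 200,"xyz": [0,0,-3],"rotation": [0,0,0]}
    - {"grip": 200,"xyz": [0,0,-15],"rotation": [0,0,0]}
    - {"grip": 200,"xyz": [0,0,-40],"rotation": [0,0,0]}
    - {"grip": 200,"xyz": [0,0,-75],"rotation": [0,0,0]}
    - {"grip": 200,"xyz": [0,0,-110],"rotation": [0,0,0]}

```text
time: 5.48
ee_pos: [0.4803, 0.2538, 0.2161]
eef_rot: [1.0, 0.0, 0.0, 0.0]
ft_force: [0.1, -0.6, -3.1]
width: 0.0438
```

Call:
apply_moves:
  increments:
    - {"grip": 200,"xyz": [0,0,-25],"rotation": [0,0,0]}
    - {"grip": 200,"xyz": [0,0,-40],"rotation": [0,0,0]}
    - {"grip": 200,"xyz": [0,0,-45],"rotation": [0,0,0]}
    - {"grip": 200,"xyz": [0,0,-45],"rotation": [0,0,0]}

```text
time: 5.98
ee_pos: [0.4801, 0.2536, 0.2606]
eef_rot: [1.0, 0.0, -0.0, 0.0]
ft_force: [-0.1, 0.5, -2.6]
width: 0.0435
```

```bash
cat > inhand.py <<'E'
from meas import *
s=st(); p=s["ee_pos"]
c,K=cam("wrist"); W=cloud(c,K); im=c["img"]; hsv=cv2.cvtColor(im,cv2.COLOR_BGR2HSV); H,S,V=[hsv[...,i].astype(int) for i in range(3)]
m=((H<6)|(H>174))&(S>170)&np.isfinite(W[...,2])
P=W[m]; P=P[np.hypot(P[:,0]-p[0],P[:,1]-p[1])<.05]; rel=P-p
print(len(P),"relz",rel[:,2].min(),rel[:,2].max())
q=rel[(rel[:,2]<0)]
f=lambda a: np.hypot(q[:,0]-a[0]-a[2]*(q[:,2]+.03), q[:,1]-a[1]-a[3]*(q[:,2]+.03))-.022
o=least_squares(f,[0,0,0,0],loss="soft_l1",f_scale=.001); print("axis rel TCP at z-30mm, tilt",o.x, np.sqrt(np.mean(o.fun**2)))
E
python3 - <<'E'
from inhand import *
cv2.imwrite("pics/wr4.png",im)
c,K=cam("top"); cv2.imwrite("pics/top4.png",c["img"])
go(.5719,-.2977,.27,0)
E
```

```text
{'time': 5.975, 'ee_pos': [0.4801, 0.2536, 0.2606], 'eef_rot': [1.0, 0.0, -0.0001, 0.0004], 'ft_force': [-0.0525, 0.4609, -2.5957], 'width': 0.0435, 'joint_positions': [0.1813, 0.2397, -0.8679, 1.6145, 0.1863, 1.3745, -0.709]}
[[ 1.e+00  0.e+00 -2.e-04]
 [ 0.e+00 -1.e+00 -9.e-04]
 [-2.e-04  9.e-04 -1.e+00]]
7377 relz -0.07535632640758999 0.013579743889968077
axis rel TCP at z-30mm, tilt [ 1.38216448e-03  8.91340355e-05  1.76976540e-02 -6.33206281e-03] 0.00022732411427341034
xyz [91.9, 551.2, -9.4] rot [0.06, 0.06, 0.01] dist 558.9
```

View pics/wr4.png

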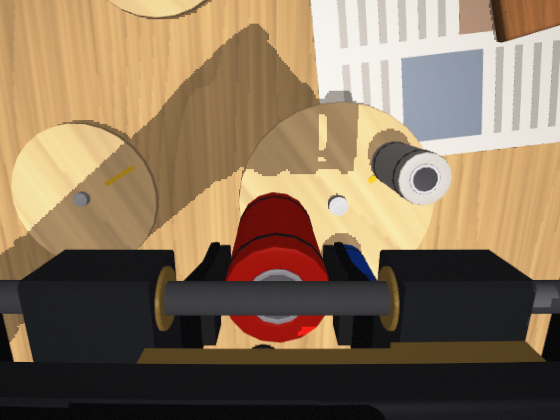

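```bash
python3 - <<'E'
from inhand import *
for lo in np.arange(-.075,.012,.01):
    q=rel[(rel[:,2]>=lo)&(rel[:,2]<lo+.01)]
    if len(q)>20: print(lo.round(3),len(q),[np.round(a*1000,2) for a in circ(q,.022)],(q.min(0)*1000).round(1)[:2],(q.max(0)*1000).round(1)[:2])
# free centre & radius of bottom/ top rim
t=rel[rel[:,2]>.008]; print("top",len(t),np.median(t[:,2]),(t.min(0)+t.max(0))/2)
A=np.c_[t[:,:2],np.ones(len(t))]; k=np.abs(t[:,2]-np.median(t[:,2]))<.002; print("plane",np.linalg.lstsq(A[k],t[k,2],rcond=None)[0])
E
```

```text
{'time': 6.075, 'ee_pos': [0.48, 0.2535, 0.2601], 'eef_rot': [1.0, 0.0, -0.0005, 0.0005], 'ft_force': [0.0428, -0.4501, -3.1871], 'width': 0.0441, 'joint_positions': [0.1813, 0.2402, -0.8677, 1.6151, 0.1864, 1.3743, -0.7091]}
[[ 1.0e+00  1.0e-04 -1.0e-03]
 [ 1.0e-04 -1.0e+00 -1.1e-03]
 [-1.0e-03  1.1e-03 -1.0e+00]]
7373 relz -0.07523614980329568 0.013514584827159504
axis rel TCP at z-30mm, tilt [ 1.36442697e-03  8.97910715e-05  1.83128376e-02 -5.89976192e-03] 0.00022192013974578224
-0.075 141 [array([0.64, 0.38]), np.float64(0.21)] [-17.2  12.8] [17.3 22.8]
-0.065 274 [array([0.81, 0.27]), np.float64(0.23)] [-19.5   8.1] [20.5 22.9]
-0.055 320 [array([1.  , 0.21]), np.float64(0.2)] [-19.6   8.1] [20.4 22.7]
-0.045 375 [array([1.18, 0.13]), np.float64(0.21)] [-19.3   8. ] [20.3 22.8]
-0.035 424 [array([1.37, 0.08]), np.float64(0.21)] [-19.    8.3] [20.5 22.9]
-0.025 512 [array([1.55, 0.02]), np.float64(0.22)] [-18.9   8. ] [20.7 22.7]
-0.015 585 [array([ 1.73, -0.04]), np.float64(0.22)] [-18.9   7.7] [20.7 22.7]
-0.005 556 [array([ 1.94, -0.08]), np.float64(0.28)] [-19.8   3.2] [23.8 22.8]
0.005 4185 [array([ 2.03, -0.86]), np.float64(4.86)] [-18.7 -20.7] [22.4 22.5]
top 3937 0.011225828855078779 [0.00185774 0.00091394 0.01075851]
plane [-0.01619375 -0.00095738  0.01126836]
```

```bash
python3 - <<'E'
from inhand import *
Z=W[...,2];X=W[...,0];Y=W[...,1]
k=(np.hypot(X-.545,Y-.2255)<.1)&(Z>.015)&(Z<.035); q=W[k]; print(len(q),np.median(q[:,2]))
q=q[np.abs(q[:,2]-np.median(q[:,2]))<.004]; print("disc plane",np.linalg.lstsq(np.c_[q[:,:2],np.ones(len(q))],q[:,2],rcond=None)[0])
k=(np.hypot(X-.43,Y-.35)<.3)&(Z>-.02)&(Z<.01); q=W[k]; print("bench",np.linalg.lstsq(np.c_[q[:,:2],np.ones(len(q))],q[:,2],rcond=None)[0])
# grey
k=(S<60)&(Z>.035)&(Z<.108)&(np.hypot(X-.6,Y-.28)<.06); q=W[k]; print("grey",len(q),np.median(q,0))
f=lambda a: np.hypot(q[:,0]-a[0]-a[2]*(q[:,2]-.07), q[:,1]-a[1]-a[3]*(q[:,2]-.07))-.022
o=least_squares(f,[.6,.28,0,0],loss="soft_l1",f_scale=.001); print(o.x, np.sqrt(np.mean(o.fun**2)))
E
```

```text
{'time': 6.125, 'ee_pos': [0.4799, 0.2536, 0.2602], 'eef_rot': [1.0, 0.0001, -0.0005, 0.0005], 'ft_force': [-0.4938, 0.4931, -2.9928], 'width': 0.0437, 'joint_positions': [0.1812, 0.2402, -0.8679, 1.615, 0.1863, 1.3744, -0.709]}
[[ 1.0e+00  3.0e-04 -1.1e-03]
 [ 3.0e-04 -1.0e+00 -1.0e-03]
 [-1.1e-03  1.0e-03 -1.0e+00]]
7375 relz -0.07472347502395252 0.013592616775617627
axis rel TCP at z-30mm, tilt [ 1.42927552e-03  3.64531506e-05  1.85519453e-02 -5.55350690e-03] 0.00022699620440881678
16627 0.025493001189113896
disc plane [-0.00026678 -0.00058898  0.02577611]
bench [ 0.00128459  0.00102496 -0.00116934]
grey 1536 [0.58495289 0.2749449  0.08337069]
[ 0.60080815  0.27088629 -0.0154467   0.01452323] 0.005907026407959971
```

Call:
apply_moves:
  increments:
    - {"grip": 200,"xyz": [4,25,-9],"rotation": [0,0.3,0]}
    - {"grip": 200,"xyz": [12,70,-9],"rotation": [-0.1,0.6,0]}
    - {"grip": 200,"xyz": [20,120,-9],"rotation": [-0.3,1,0]}
    - {"grip": 200,"xyz": [28,170,-9],"rotation": [-0.3,1,0]}
    - {"grip": 200,"xyz": [36,220,-9],"rotation": [-0.3,1,0]}

```text
time: 6.8
ee_pos: [0.5159, 0.0319, 0.2691]
eef_rot: [1.0, 0.0, 0.008, 0.003]
ft_force: [1.3, 0.7, -2.4]
width: 0.0437
```

Call:
apply_moves:
  increments:
    - {"grip": 200,"xyz": [8,50,0],"rotation": [0,0,0]}
    - {"grip": 200,"xyz": [17,100,0],"rotation": [0,0,0]}
    - {"grip": 200,"xyz": [25,150,0],"rotation": [0,0,0]}
    - {"grip": 200,"xyz": [33,200,0],"rotation": [0,0,0]}
    - {"grip": 200,"xyz": [40,240,0],"rotation": [0,0,0]}

```text
time: 7.42
ee_pos: [0.5557, -0.2104, 0.2705]
eef_rot: [1.0, -0.001, 0.008, 0.003]
ft_force: [0.7, -0.3, -2.8]
width: 0.0438
```

```bash
python3 - <<'E'
from h import *
st(); go(.5705,-.2977,.27,0)
E
```

```text
{'time': 7.425, 'ee_pos': [0.5557, -0.2104, 0.2705], 'eef_rot': [1.0, -0.0006, 0.0076, 0.0031], 'ft_force': [0.75, -0.3328, -2.775], 'width': 0.0438, 'joint_positions': [0.7349, 0.2865, -0.5532, 1.4938, 0.1548, 1.3879, 0.1731]}
[[ 0.9999 -0.0012  0.0152]
 [-0.0011 -1.     -0.0063]
 [ 0.0152  0.0063 -0.9999]]
xyz [14.9, 87.2, 1.3] rot [0.36, -0.87, -0.06] dist 88.5
```

Call:
apply_moves:
  increments:
    - {"grip": 200,"xyz": [7,42,1],"rotation": [0,0,0]}
    - {"grip": 200,"xyz": [13,75,1],"rotation": [0,0,0]}
    - {"grip": 200,"xyz": [14.9,87.2,1],"rotation": [0,0,0]}
    - {"grip": 200,"xyz": [14.9,87.2,1],"rotation": [0,0,0]}

```text
time: 7.92
ee_pos: [0.5704, -0.2976, 0.2695]
eef_rot: [1.0, -0.001, 0.007, 0.003]
ft_force: [0.2, 0.2, -2.5]
width: 0.044
```

```bash
python3 - <<'E'
from inhand import *
cv2.imwrite("pics/wr5.png",im)
ax=lambda z: p[:2]+o.x[:2]+o.x[2:]*(z+.03)
print("bobbin bottom axis",ax(-.078),"top",ax(.012))
# spindle visible?
Z=W[...,2]; k=(np.hypot(W[...,0]-.572,W[...,1]+.298)<.02)&(Z<.13)&(Z>.045); q=W[k]; print(len(q), circ(q,.008) if len(q)>8 else "")
c,K=cam("scene"); cv2.imwrite("pics/sc5.png",cv2.resize(c["img"][100:300,0:250],None,fx=3,fy=3))
np.savez("sc5.npz",img=c["img"],W=cloud(c,K))
E
```

```text
{'time': 7.925, 'ee_pos': [0.5704, -0.2976, 0.2695], 'eef_rot': [1.0, -0.0008, 0.0072, 0.0026], 'ft_force': [0.166, 0.1628, -2.4661], 'width': 0.044, 'joint_positions': [0.783, 0.3942, -0.5055, 1.358, 0.1898, 1.4218, 0.2834]}
[[ 0.9999 -0.0016  0.0143]
 [-0.0016 -1.     -0.0053]
 [ 0.0143  0.0053 -0.9999]]
7354 relz -0.07600983961739244 0.013431662957455515
axis rel TCP at z-30mm, tilt [ 1.85446968e-03 -9.81767405e-06  3.25007160e-03 -2.72535199e-03] 0.000220786226116904
bobbin bottom axis [ 0.57206873 -0.29752669] top [ 0.57236123 -0.29777197]
312 (array([ 0.57196677, -0.29775718]), np.float64(0.00013280790470973741))
```

View pics/wr5.png

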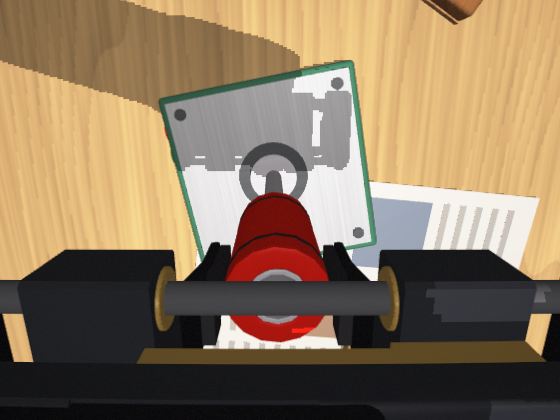

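View pics/sc5.png

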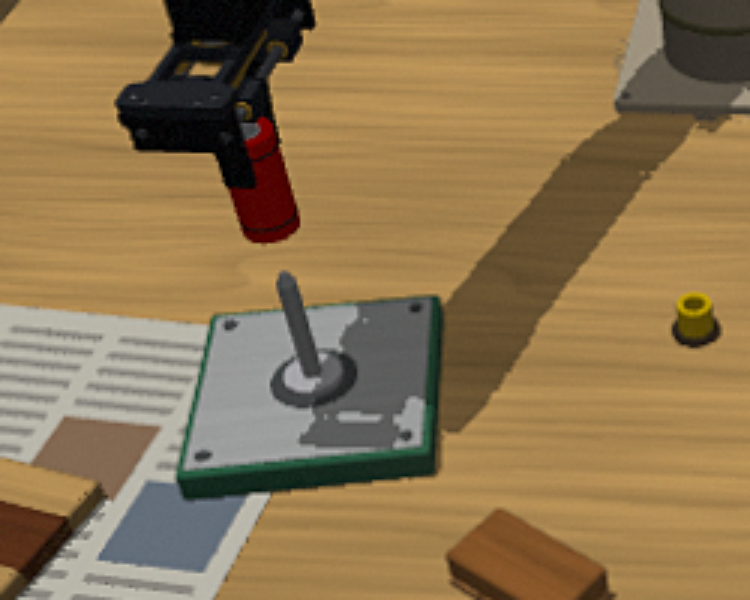

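Call:
apply_moves:
  increments:
    - {"grip": 200,"xyz": [-0.3,0,18],"rotation": [0,0.1,0]}
    - {"grip": 200,"xyz": [-0.5,0,34],"rotation": [0,0.1,0]}
    - {"grip": 200,"xyz": [-0.7,0,46],"rotation": [0,0.1,0]}
    - {"grip": 200,"xyz": [-0.8,-0.1,54],"rotation": [0,0.1,0]}
    - {"grip": 200,"xyz": [-0.9,-0.1,60],"rotation": [0,0.1,0]}

```text
time: 8.65
ee_pos: [0.5708, -0.2962, 0.2098]
eef_rot: [1.0, 0.0, 0.008, 0.003]
ft_force: [1.1, -0.4, -2.3]
width: 0.0436
```

```bash
python3 - <<'E'
from inhand import *
cv2.imwrite("pics/wr6.png",im)
ax=lambda z: p[:2]+o.x[:2]+o.x[2:]*(z+.03)
print("bobbin bottom axis",ax(-.078),"top",ax(.012))
Z=W[...,2]; k=(np.hypot(W[...,0]-.572,W[...,1]+.298)<.02)&(Z<.12)&(Z>.045)&(S<100); q=W[k]; print(len(q), circ(q,.008) if len(q)>8 else "")
R0=R.from_quat(s["eef_rot"]); print("down 90mm:",R0.inv().apply([0,0,-90]))
E
```

```text
{'time': 8.65, 'ee_pos': [0.5708, -0.2962, 0.2098], 'eef_rot': [1.0, 0.0004, 0.0084, 0.0027], 'ft_force': [1.1084, -0.3564, -2.2724], 'width': 0.0436, 'joint_positions': [0.785, 0.4223, -0.502, 1.4477, 0.2055, 1.306, 0.2707]}
[[ 9.999e-01  7.000e-04  1.680e-02]
 [ 8.000e-04 -1.000e+00 -5.400e-03]
 [ 1.680e-02  5.400e-03 -9.998e-01]]
7366 relz -0.07651272948621377 0.013309543644273225
axis rel TCP at z-30mm, tilt [ 1.89729804e-03 -2.26430971e-05  5.60112190e-04 -1.91027116e-03] 0.0002251630926921507
bobbin bottom axis [ 0.57266591 -0.29608682] top [ 0.57271632 -0.29625875]
90 (array([ 0.57200631, -0.29773245]), np.float64(0.00013068514624981322))
down 90mm: [-1.51611392 -0.48428787 89.98592592]
```

Call:
apply_moves:
  increments:
    - {"grip": 200,"xyz": [-0.6,1.6,0],"rotation": [0,0,0]}
    - {"grip": 200,"xyz": [-0.6,1.6,0],"rotation": [0,0,0]}

```text
time: 8.95
ee_pos: [0.57, -0.298, 0.2094]
eef_rot: [1.0, 0.0, 0.008, 0.003]
ft_force: [-0.0, 0.0, -2.5]
width: 0.0434
```

```bash
cat > chk.py <<'E'
from inhand import *
ax=lambda z: p[:2]+o.x[:2]+o.x[2:]*(z+.03)
print("bobbin bottom axis minus spindle mm",(ax(-.078)-[.5720,-.2977])*1000,"top",(ax(.012)-[.5720,-.2977])*1000)
R0=R.from_quat(s["eef_rot"]); print("down 50mm:",R0.inv().apply([0,0,-50]))
E
python3 chk.py
```

```text
{'time': 8.95, 'ee_pos': [0.57, -0.298, 0.2094], 'eef_rot': [1.0, 0.0002, 0.0083, 0.0026], 'ft_force': [-0.0034, 0.0214, -2.5106], 'width': 0.0434, 'joint_positions': [0.7874, 0.423, -0.501, 1.4474, 0.2054, 1.3059, 0.2735]}
[[ 9.999e-01  3.000e-04  1.660e-02]
 [ 4.000e-04 -1.000e+00 -5.300e-03]
 [ 1.660e-02  5.300e-03 -9.998e-01]]
7361 relz -0.07554753633174918 0.013620401578762126
axis rel TCP at z-30mm, tilt [ 1.91443684e-03 -2.12267620e-05  1.36128339e-03 -2.03951449e-03] 0.0002294268671798901
bobbin bottom axis minus spindle mm [-0.1358113  -0.24850661] top [-0.0132958  -0.43206291]
down 50mm: [-0.82815102 -0.26463912 49.99244075]
```

Call:
apply_moves:
  increments:
    - {"grip": 200,"xyz": [-0.2,-0.2,10],"rotation": [0,0,0]}
    - {"grip": 200,"xyz": [-0.3,0,20],"rotation": [0,0,0]}
    - {"grip": 200,"xyz": [-0.5,0,30],"rotation": [0,0,0]}
    - {"grip": 200,"xyz": [-0.7,-0.2,40],"rotation": [0,0,0]}
    - {"grip": 200,"xyz": [-0.7,-0.4,40],"rotation": [0,0,0]}

```text
time: 9.62
ee_pos: [0.5695, -0.2975, 0.1683]
eef_rot: [1.0, 0.0, 0.008, 0.002]
ft_force: [-0.3, -0.2, -3.6]
width: 0.0435
```

```bash
python3 chk.py
```

```text
{'time': 9.625, 'ee_pos': [0.5695, -0.2975, 0.1683], 'eef_rot': [1.0, 0.0003, 0.0075, 0.0022], 'ft_force': [-0.2581, -0.2024, -3.5548], 'width': 0.0435, 'joint_positions': [0.785, 0.452, -0.4955, 1.4974, 0.2211, 1.2322, 0.2618]}
[[ 9.999e-01  5.000e-04  1.510e-02]
 [ 6.000e-04 -1.000e+00 -4.400e-03]
 [ 1.510e-02  4.400e-03 -9.999e-01]]
7363 relz -0.07537531983663864 0.013589185512682928
axis rel TCP at z-30mm, tilt [ 1.81484811e-03  2.81670188e-05  2.22202840e-03 -3.13806648e-03] 0.00022137788685825397
bobbin bottom axis minus spindle mm [-0.75333782  0.37449506] top [-0.55335527  0.09206908]
down 50mm: [-0.75400504 -0.22028524 49.99382913]
```

Call:
apply_moves:
  increments:
    - {"grip": 200,"xyz": [0.4,0.2,10],"rotation": [0,0.1,0]}
    - {"grip": 200,"xyz": [0.3,0.2,20],"rotation": [0,0.1,0]}
    - {"grip": 200,"xyz": [0.2,0.2,30],"rotation": [0,0.1,0]}
    - {"grip": 200,"xyz": [0.1,0.2,40],"rotation": [0,0.1,0]}
    - {"grip": 200,"xyz": [0.1,0.2,44],"rotation": [0,0.1,0]}

```text
time: 10.3
ee_pos: [0.5704, -0.2978, 0.124]
eef_rot: [1.0, 0.0, 0.008, 0.002]
ft_force: [-0.7, 0.3, -1.6]
width: 0.0438
```

```bash
python3 chk.py
```

```text
{'time': 10.3, 'ee_pos': [0.5704, -0.2978, 0.124], 'eef_rot': [1.0, 0.0003, 0.0084, 0.0021], 'ft_force': [-0.688, 0.2881, -1.6058], 'width': 0.0438, 'joint_positions': [0.7796, 0.4912, -0.4867, 1.5412, 0.2421, 1.1522, 0.2475]}
[[ 9.999e-01  5.000e-04  1.680e-02]
 [ 6.000e-04 -1.000e+00 -4.300e-03]
 [ 1.680e-02  4.300e-03 -9.998e-01]]
7369 relz -0.07487853631430047 0.013458498943344
axis rel TCP at z-30mm, tilt [ 1.87621253e-03  2.53080360e-05  6.52392557e-04 -3.53531335e-03] 0.00022101526415174092
bobbin bottom axis minus spindle mm [0.20162781 0.05447248] top [ 0.26034314 -0.26370572]
down 50mm: [-0.83974608 -0.21429541 49.99248848]
```

Call:
apply_moves:
  increments:
    - {"grip": 200,"xyz": [-0.2,0,3],"rotation": [0,0,0]}
    - {"grip": 200,"xyz": [-0.2,0,5],"rotation": [0,0,0]}
    - {"grip": 200,"xyz": [-0.2,0,6.5],"rotation": [0,0,0]}
    - {"grip": 200,"xyz": [-0.2,0,7],"rotation": [0,0,0]}
    - {"grip": 200,"xyz": [-0.2,0,7],"rotation": [0,0,0]}

```text
time: 10.98
ee_pos: [0.5703, -0.2979, 0.117]
eef_rot: [1.0, 0.0, 0.008, 0.002]
ft_force: [0.0, 0.4, -2.8]
width: 0.0435
```

Call:
apply_moves:
  increments:
    - {"grip": 200,"xyz": [0,0,0.6],"rotation": [0,0,0]}
    - {"grip": 200,"xyz": [0,0,1],"rotation": [0,0,0]}
    - {"grip": 200,"xyz": [0,0,1],"rotation": [0,0,0]}

```text
time: 11.35
ee_pos: [0.5704, -0.2978, 0.1162]
eef_rot: [1.0, 0.0, 0.009, 0.002]
ft_force: [-0.6, 0.2, -0.2]
width: 0.0437
```

Call:
apply_moves:
  increments:
    - {"grip": 200,"xyz": [0,0,0.3],"rotation": [0,0,0]}
    - {"grip": 200,"xyz": [0,0,0.6],"rotation": [0,0,0]}
    - {"grip": 200,"xyz": [0,0,0.6],"rotation": [0,0,0]}

```text
time: 11.72
ee_pos: [0.5705, -0.2979, 0.1162]
eef_rot: [1.0, 0.0, 0.009, 0.002]
ft_force: [-2.9, 1.5, 6.4]
width: 0.0433
```

```bash
python3 chk.py; python3 - <<'E'
from h import *
c,K=cam("scene"); cv2.imwrite("pics/sc7.png",cv2.resize(c["img"][100:300,0:250],None,fx=3,fy=3))
E
```

```text
{'time': 11.725, 'ee_pos': [0.5705, -0.2979, 0.1162], 'eef_rot': [1.0, 0.0003, 0.0086, 0.0023], 'ft_force': [-2.8792, 1.5032, 6.3768], 'width': 0.0433, 'joint_positions': [0.7783, 0.4986, -0.4849, 1.5484, 0.2464, 1.1378, 0.2444]}
[[ 9.999e-01  5.000e-04  1.730e-02]
 [ 6.000e-04 -1.000e+00 -4.600e-03]
 [ 1.730e-02  4.600e-03 -9.998e-01]]
7232 relz -0.07516805269740584 0.028119279404171055
axis rel TCP at z-30mm, tilt [ 1.82100706e-03  3.24289034e-05  1.77863923e-03 -2.23868861e-03] 0.00022552739588977596
bobbin bottom axis minus spindle mm [ 0.24456649 -0.01432906] top [ 0.40464402 -0.21581103]
down 50mm: [-0.86363506 -0.23181881 49.99200331]
```

View pics/sc7.png

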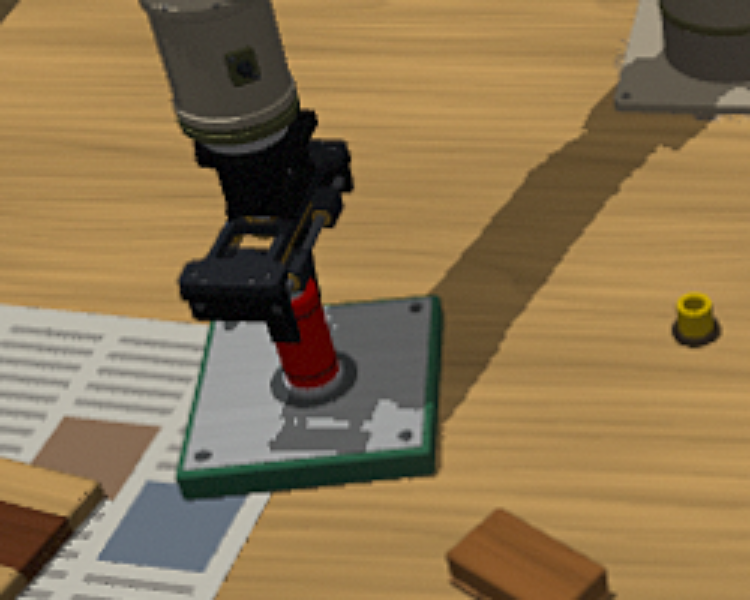

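The bobbin stands on the flange at about (310,380), with roughly 9 N of contact force. I'll release it with a partial opening first, so it can't be dragged.

Call:
apply_moves:
  increments:
    - {"grip": 140,"xyz": [0,0,0],"rotation": [0,0,0]}
    - {"grip": 120,"xyz": [0,0,0],"rotation": [0,0,0]}
    - {"grip": 100,"xyz": [0,0,0],"rotation": [0,0,0]}
    - {"grip": 60,"xyz": [0,0,0],"rotation": [0,0,0]}
    - {"grip": 0,"xyz": [0,0,0],"rotation": [0,0,0]}

```text
time: 12.45
ee_pos: [0.5705, -0.2979, 0.1161]
eef_rot: [1.0, 0.0, 0.009, 0.002]
ft_force: [0.2, 0.0, -0.1]
width: 0.0651
```

Call:
apply_moves:
  increments:
    - {"grip": 0,"xyz": [0,0,0],"rotation": [0,0,0]}
    - {"grip": 0,"xyz": [0.2,0,-20],"rotation": [0,0,0]}
    - {"grip": 0,"xyz": [1,0,-60],"rotation": [0,0,0]}
    - {"grip": 0,"xyz": [2,0,-110],"rotation": [0,0,0]}
    - {"grip": 0,"xyz": [3,0,-150],"rotation": [0,0,0]}

```text
time: 13.08
ee_pos: [0.5713, -0.297, 0.2701]
eef_rot: [1.0, 0.0, 0.01, 0.003]
ft_force: [-0.2, -1.0, 0.4]
width: 0.0872
```

```bash
python3 - <<'E'
from meas import *
s=st()
c,K=cam("wrist"); W=cloud(c,K); im=c["img"]; hsv=cv2.cvtColor(im,cv2.COLOR_BGR2HSV); H,S,V=[hsv[...,i].astype(int) for i in range(3)]
cv2.imwrite("pics/wr8.png",im)
X,Y,Z=W[...,0],W[...,1],W[...,2]
m=((H<6)|(H>174))&(S>170)&(np.hypot(X-.572,Y+.298)<.05)
q=W[m]; t=q[q[:,2]>.12]; print("top z",np.median(t[:,2]),(t.min(0)+t.max(0))/2); q=q[(q[:,2]<.12)&(q[:,2]>.045)]
f=lambda a: np.hypot(q[:,0]-a[0]-a[2]*(q[:,2]-.08), q[:,1]-a[1]-a[3]*(q[:,2]-.08))-.022
o=least_squares(f,[.572,-.298,0,0],loss="soft_l1",f_scale=.001); print(o.x, np.sqrt(np.mean(o.fun**2)))
go(.4632,.0113,.2,0)
E
```

```text
{'time': 13.075, 'ee_pos': [0.5713, -0.297, 0.2701], 'eef_rot': [0.9999, 0.0004, 0.01, 0.0029], 'ft_force': [-0.1594, -0.9621, 0.3706], 'width': 0.0872, 'joint_positions': [0.7849, 0.3915, -0.5076, 1.3606, 0.1882, 1.4164, 0.2855]}
[[ 9.998e-01  8.000e-04  2.000e-02]
 [ 9.000e-04 -1.000e+00 -5.800e-03]
 [ 1.990e-02  5.800e-03 -9.998e-01]]
top z 0.1273476041744942 [ 0.57201209 -0.29689547  0.12474697]
[ 5.72211483e-01 -2.97690174e-01  3.36171949e-04  1.21964753e-03] 0.00020035524176378454
xyz [-111.3, -309.5, 70.2] rot [0.51, -1.49, 0.04] dist 336.4
```

View pics/wr8.png

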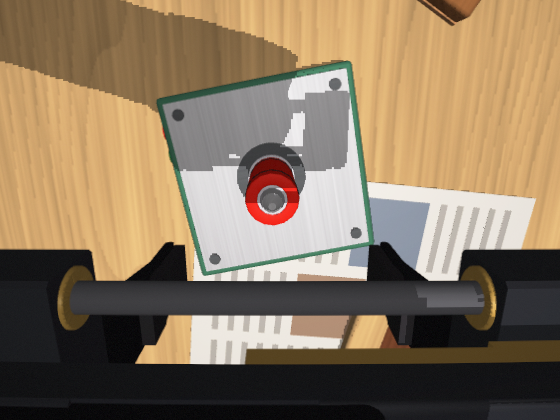

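Call:
apply_moves:
  increments:
    - {"grip": 0,"xyz": [-14,-40,0],"rotation": [0,-0.3,0]}
    - {"grip": 0,"xyz": [-33,-95,3],"rotation": [0.2,-0.6,0]}
    - {"grip": 0,"xyz": [-52,-150,10],"rotation": [0.3,-1,0]}
    - {"grip": 0,"xyz": [-71,-205,18],"rotation": [0.5,-1.5,0]}
    - {"grip": 0,"xyz": [-90,-258,22],"rotation": [0.5,-1.5,0]}

```text
time: 13.75
ee_pos: [0.4826, -0.0378, 0.25]
eef_rot: [1.0, 0.001, 0.0, 0.0]
ft_force: [0.5, 1.1, 0.9]
width: 0.0869
```

```bash
python3 - <<'E'
from h import *
go(.4632,.0113,.24,0)
E
```

```text
xyz [-19.3, -49.1, 9.9] rot [0.05, -0.05, 0.07] dist 53.7
```

Call:
apply_moves:
  increments:
    - {"grip": 0,"xyz": [-10,-28,6],"rotation": [0,0,0]}
    - {"grip": 0,"xyz": [-18,-45,10],"rotation": [0,0,0]}
    - {"grip": 0,"xyz": [-19.3,-49,10],"rotation": [0,0,0]}
    - {"grip": 0,"xyz": [-19.3,-49,10],"rotation": [0,0,0]}

```text
time: 14.25
ee_pos: [0.4637, 0.0102, 0.2403]
eef_rot: [1.0, 0.0, 0.001, 0.0]
ft_force: [-1.0, 0.0, 0.5]
width: 0.0872
```

```bash
cat > coll.py <<'E'
from meas import *
s=st(); p=s["ee_pos"]
c,K=cam("wrist"); W=cloud(c,K); im=c["img"]; hsv=cv2.cvtColor(im,cv2.COLOR_BGR2HSV); H,S,V=[hsv[...,i].astype(int) for i in range(3)]
X,Y,Z=W[...,0],W[...,1],W[...,2]
m=(H>22)&(H<36)&(S>150)&np.isfinite(Z)&(np.hypot(X-p[0],Y-p[1])<.04)
P=W[m]
E
python3 - <<'E'
from coll import *
cv2.imwrite("pics/wr9.png",im)
P=P[(P[:,2]>.008)&(P[:,2]<.05)]
zt=np.percentile(P[:,2],95); print(len(P),"top",zt)
q=P[P[:,2]<zt-.003]; print(len(q),circ(q,.016))
t=P[P[:,2]>zt-.002]; print("bbox",(t.min(0)+t.max(0))/2,t.max(0)-t.min(0))
E
```

```text
{'time': 14.25, 'ee_pos': [0.4637, 0.0102, 0.2403], 'eef_rot': [1.0, 0.0001, 0.0007, 0.0005], 'ft_force': [-0.9601, 0.0118, 0.5178], 'width': 0.0872, 'joint_positions': [0.6052, 0.0122, -0.7205, 1.8367, 0.0096, 1.2944, -0.1177]}
[[ 1.0e+00  1.0e-04  1.4e-03]
 [ 1.0e-04 -1.0e+00 -1.0e-03]
 [ 1.4e-03  1.0e-03 -1.0e+00]]
689 top 0.03442768239726091
214 (array([0.46053041, 0.01639672]), np.float64(0.003602952080519212))
bbox [0.46472931 0.01184426 0.03396574] [0.03010818 0.03089176 0.00305049]
```

View pics/wr9.png

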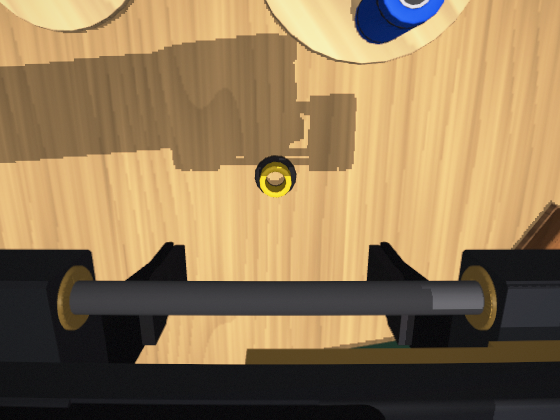

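```bash
python3 - <<'E'
from coll import *
P=P[(P[:,2]>.008)&(P[:,2]<.05)]
d=np.hypot(P[:,0]-.4647,P[:,1]-.0117); q=P[(P[:,2]<.031)&(d>.0135)]; print(len(q),circ(q,.016))
m=(V<60)&(Z>.003)&(Z<.009)&(np.hypot(X-.4647,Y-.0117)<.03); b=W[m]; d=np.hypot(b[:,0]-.4647,b[:,1]-.0117); b=b[d>.017];print("disc",len(b),b.min(0),b.max(0),(b.min(0)+b.max(0))/2)
go(.463,.0118,.029,0)
E
```

```text
{'time': 14.3, 'ee_pos': [0.4637, 0.01, 0.2402], 'eef_rot': [1.0, -0.0002, 0.0006, 0.0004], 'ft_force': [-0.0598, -0.4799, 0.72], 'width': 0.087, 'joint_positions': [0.6055, 0.0126, -0.7202, 1.8366, 0.0096, 1.2943, -0.1177]}
[[ 1.0e+00 -4.0e-04  1.3e-03]
 [-4.0e-04 -1.0e+00 -8.0e-04]
 [ 1.3e-03  8.0e-04 -1.0e+00]]
101 (array([0.46434719, 0.01154183]), np.float64(0.00017506416391398436))
disc 329 [ 0.44323556 -0.001908    0.00338507] [0.48511789 0.03283727 0.00752394] [0.46417672 0.01546464 0.0054545 ]
xyz [-0.9, -2.0, 211.1] rot [0.04, -0.06, -0.03] dist 211.1
```

Call:
apply_moves:
  increments:
    - {"grip": 0,"xyz": [-0.8,-1.6,40],"rotation": [0,0,0]}
    - {"grip": 0,"xyz": [-0.8,-1.6,85],"rotation": [0,0,0]}
    - {"grip": 0,"xyz": [-0.8,-1.6,125],"rotation": [0,0,0]}
    - {"grip": 0,"xyz": [-0.8,-1.6,155],"rotation": [0,0,0]}
    - {"grip": 0,"xyz": [-0.8,-1.6,170],"rotation": [0,0,0]}

```text
time: 14.98
ee_pos: [0.4626, 0.0108, 0.0686]
eef_rot: [1.0, -0.001, -0.001, 0.0]
ft_force: [-0.3, 0.1, -0.2]
width: 0.0871
```

```bash
python3 - <<'E'
from h import *
st(); go(.463,.0115,.0295,0)
E
```

```text
{'time': 14.975, 'ee_pos': [0.4626, 0.0108, 0.0686], 'eef_rot': [1.0, -0.0009, -0.0006, 0.0], 'ft_force': [-0.3301, 0.1016, -0.226], 'width': 0.0871, 'joint_positions': [0.5419, 0.2348, -0.7152, 2.0319, 0.1898, 0.9407, -0.2742]}
[[ 1.     -0.0018 -0.0011]
 [-0.0018 -1.     -0.    ]
 [-0.0011  0.     -1.    ]]
xyz [0.4, -0.7, 39.1] rot [0.0, 0.06, -0.1] dist 39.1
```

Call:
apply_moves:
  increments:
    - {"grip": 0,"xyz": [0.4,-0.7,15],"rotation": [0,0,-0.1]}
    - {"grip": 0,"xyz": [0.4,-0.7,28],"rotation": [0,0,-0.1]}
    - {"grip": 0,"xyz": [0.4,-0.7,36],"rotation": [0,0,-0.1]}
    - {"grip": 30,"xyz": [0.4,-0.7,39],"rotation": [0,0,-0.1]}
    - {"grip": 70,"xyz": [0.4,-0.7,39],"rotation": [0,0,-0.1]}
  squeeze: 8

```text
time: 15.6
ee_pos: [0.4632, 0.0115, 0.0298]
eef_rot: [1.0, 0.0, -0.0, 0.0]
ft_force: [0.1, 0.1, 0.7]
width: 0.0741
```

Call:
apply_moves:
  increments:
    - {"grip": 110,"xyz": [0,0,0],"rotation": [0,0,0]}
    - {"grip": 135,"xyz": [0,0,0],"rotation": [0,0,0]}
    - {"grip": 150,"xyz": [0,0,0],"rotation": [0,0,0]}
    - {"grip": 165,"xyz": [0,0,0],"rotation": [0,0,0]}
    - {"grip": 180,"xyz": [0,0,0],"rotation": [0,0,0]}

```text
time: 16.23
ee_pos: [0.4631, 0.0115, 0.0298]
eef_rot: [1.0, 0.0, -0.0, 0.0]
ft_force: [-1.2, -0.3, 0.3]
width: 0.0317
```

Call:
apply_moves:
  increments:
    - {"grip": 200,"xyz": [0,0,0],"rotation": [0,0,0]}
    - {"grip": 200,"xyz": [0,0,0],"rotation": [0,0,0]}
  squeeze: 15

```text
time: 16.48
ee_pos: [0.4631, 0.0115, 0.0298]
eef_rot: [1.0, 0.0, -0.0, 0.0]
ft_force: [-0.5, 1.0, 0.3]
width: 0.0311
```

Call:
apply_moves:
  increments:
    - {"grip": 200,"xyz": [0,0,-4],"rotation": [0,0,0]}
    - {"grip": 200,"xyz": [0,0,-20],"rotation": [0,0,0]}
    - {"grip": 200,"xyz": [0,0,-55],"rotation": [0,0,0]}
    - {"grip": 200,"xyz": [0,0,-100],"rotation": [0,0,0]}
    - {"grip": 200,"xyz": [0,0,-145],"rotation": [0,0,0]}

```text
time: 17.1
ee_pos: [0.4631, 0.0118, 0.1772]
eef_rot: [1.0, 0.0, -0.0, 0.0]
ft_force: [0.1, -0.8, -0.9]
width: 0.0314
```

Call:
apply_moves:
  increments:
    - {"grip": 200,"xyz": [0,0,-35],"rotation": [0,0,0]}
    - {"grip": 200,"xyz": [0,0,-60],"rotation": [0,0,0]}
    - {"grip": 200,"xyz": [0,0,-65],"rotation": [0,0,0]}
    - {"grip": 200,"xyz": [0,0,-65],"rotation": [0,0,0]}

```text
time: 17.6
ee_pos: [0.4628, 0.0119, 0.2421]
eef_rot: [1.0, 0.0, -0.0, 0.0]
ft_force: [-0.3, -0.5, -1.2]
width: 0.0313
```

```bash
cat > cih.py <<'E'
from coll import *
# yellow hub & black disc in hand
P=P[(P[:,2]>p[2]-.03)]; rel=P-p; print("yellow",len(P),rel.min(0),rel.max(0))
q=rel[(rel[:,2]<.002)&(rel[:,1]>.004)]
f=lambda a: np.hypot(q[:,0]-a[0]-a[2]*(q[:,2]+.01), q[:,1]-a[1]-a[3]*(q[:,2]+.01))-.016
o=least_squares(f,[0,0,0,0],loss="soft_l1",f_scale=.0005); print("hub axis at z-10",o.x,np.sqrt(np.mean(o.fun**2)),len(q))
t=rel[rel[:,2]>.003]; zt=np.median(t[:,2]); t=t[np.abs(t[:,2]-zt)<.0015]; print("top z",zt,"plane",np.linalg.lstsq(np.c_[t[:,:2],np.ones(len(t))],t[:,2],rcond=None)[0], "bbox",(t.min(0)+t.max(0))/2)
m=(V<70)&(Z>p[2]-.033)&(Z<p[2]-.018)&(np.hypot(X-p[0],Y-p[1])<.03); b=W[m]-p
print("disc",len(b),b.min(0),b.max(0))
rr=np.hypot(b[:,0]-.0018,b[:,1]); bb=b[rr>.0205]; print(len(bb), circ(bb,.022) if len(bb)>10 else "")
E
python3 - <<'E'
from cih import *
cv2.imwrite("pics/wr10.png",im)
go(.5702,-.2977,.24,0)
E
```

```text
{'time': 17.6, 'ee_pos': [0.4628, 0.0119, 0.2421], 'eef_rot': [1.0, 0.0004, -0.0001, 0.0001], 'ft_force': [-0.2974, -0.4621, -1.1782], 'width': 0.0313, 'joint_positions': [0.6219, 0.0111, -0.7394, 1.8339, 0.0081, 1.2996, -0.1187]}
[[ 1.e+00  9.e-04 -1.e-04]
 [ 9.e-04 -1.e+00 -3.e-04]
 [-1.e-04  3.e-04 -1.e+00]]
yellow 2620 [-0.0138969  -0.01486269 -0.02577628] [0.01779394 0.0166302  0.00528101]
hub axis at z-10 [ 1.80036524e-03 -2.44566542e-05 -8.38884920e-04 -2.12443910e-03] 0.000501058683662662 1295
top z 0.0036676914548982864 plane [-0.0011244   0.00268985  0.00370803] bbox [0.00164133 0.00094808 0.00407534]
disc 1405 [-0.02128976 -0.0106399  -0.02896495] [ 0.02221836  0.02232704 -0.01803551]
410 (array([ 0.00181968, -0.00071673]), np.float64(0.0005545139470312889))
xyz [107.4, 309.6, 1.3] rot [-0.0, 0.07, 0.05] dist 327.7
```

View pics/wr10.png

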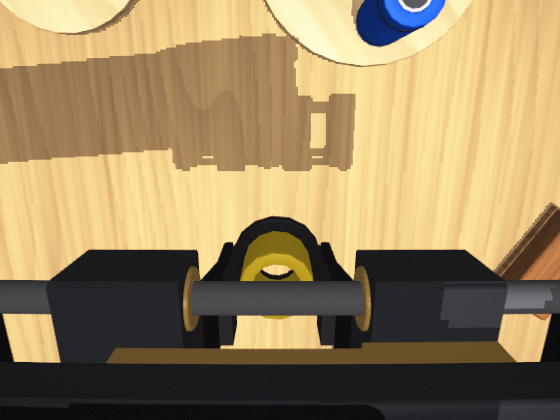

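Call:
apply_moves:
  increments:
    - {"grip": 200,"xyz": [9,25,0],"rotation": [0,0,0]}
    - {"grip": 200,"xyz": [26,75,0],"rotation": [0,0,0]}
    - {"grip": 200,"xyz": [43,125,0],"rotation": [0,0,0]}
    - {"grip": 200,"xyz": [60,175,0],"rotation": [0,0,0]}
    - {"grip": 200,"xyz": [78,225,0],"rotation": [0,0,0]}

```text
time: 18.27
ee_pos: [0.5407, -0.2145, 0.2399]
eef_rot: [1.0, 0.001, -0.002, -0.0]
ft_force: [0.0, 0.1, -0.8]
width: 0.0313
```

```bash
python3 - <<'E'
from h import *
go(.5702,-.2977,.23,0)
E
```

```text
xyz [29.5, 83.3, 9.7] rot [-0.05, 0.18, 0.06] dist 88.9
```

Call:
apply_moves:
  increments:
    - {"grip": 200,"xyz": [14,40,3],"rotation": [0,0.1,0]}
    - {"grip": 200,"xyz": [24,70,6],"rotation": [0,0.2,0]}
    - {"grip": 200,"xyz": [29.5,83,9],"rotation": [0,0.2,0]}
    - {"grip": 200,"xyz": [29.5,83.3,9.7],"rotation": [0,0.2,0]}
    - {"grip": 200,"xyz": [29.5,83.3,9.7],"rotation": [0,0.2,0]}

```text
time: 18.9
ee_pos: [0.5704, -0.2959, 0.23]
eef_rot: [1.0, 0.002, 0.0, -0.001]
ft_force: [0.5, 0.4, 0.1]
width: 0.031
```

```bash
python3 - <<'E'
from cih import *
cv2.imwrite("pics/wr11.png",im)
go(.5702,-.2977,.18,0)
k=((H<6)|(H>174))&(S>170)&(Z<.12)&(Z>.045)&(np.hypot(X-.572,Y+.298)<.04); q=W[k]; print("bobbin",len(q),circ(q,.022) if len(q)>10 else "", "collar",(p[:2]+o.x[:2]))
E
```

```text
{'time': 18.9, 'ee_pos': [0.5704, -0.2959, 0.23], 'eef_rot': [1.0, 0.0015, 0.0001, -0.0008], 'ft_force': [0.5397, 0.4362, 0.131], 'width': 0.031, 'joint_positions': [0.791, 0.4255, -0.5188, 1.4035, 0.2088, 1.3679, 0.2718]}
[[ 1.0e+00  3.1e-03  2.0e-04]
 [ 3.1e-03 -1.0e+00  1.7e-03]
 [ 2.0e-04 -1.7e-03 -1.0e+00]]
yellow 2620 [-0.01401807 -0.01462679 -0.0284579 ] [0.01773247 0.01684781 0.00517313]
hub axis at z-10 [ 1.81823198e-03  1.22016701e-05 -1.24273594e-03 -3.66099220e-03] 0.00048355504113736965 1295
top z 0.0036321612936695002 plane [-0.00032105 -0.00108155  0.00368187] bbox [0.00185357 0.00092597 0.00405291]
disc 1450 [-0.02054434 -0.01026219 -0.02891663] [ 0.02161017  0.02230301 -0.01801617]
446 (array([ 0.00177362, -0.00059606]), np.float64(0.0005880045940339349))
xyz [-0.3, 1.8, 50.3] rot [-0.07, -0.03, 0.18] dist 50.3
bobbin 726 (array([ 0.57221913, -0.29768744]), np.float64(0.00020685353291394798)) collar [ 0.57218385 -0.29590758]
```

View pics/wr11.png

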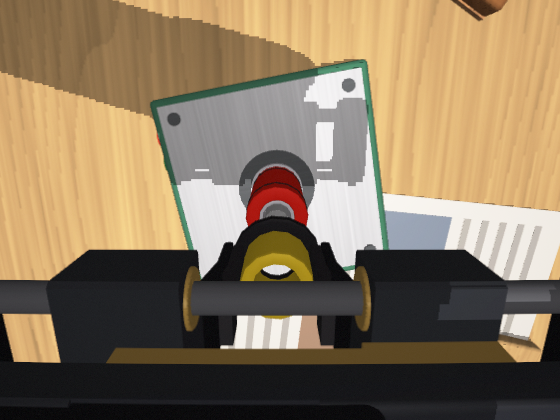

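The held collar, with its hub at about (277,270), lines up in x with the seated bobbin. It needs 1.8 mm more in y, so I'll correct that first and then lower it.

Call:
apply_moves:
  increments:
    - {"grip": 200,"xyz": [-0.2,1.8,10],"rotation": [0,0,0.1]}
    - {"grip": 200,"xyz": [-0.2,1.8,22],"rotation": [0,0,0.1]}
    - {"grip": 200,"xyz": [-0.2,1.8,32],"rotation": [0,0,0.1]}
    - {"grip": 200,"xyz": [-0.2,1.8,40],"rotation": [0,0,0.1]}
    - {"grip": 200,"xyz": [-0.2,1.8,40],"rotation": [0,0,0.1]}

```text
time: 19.58
ee_pos: [0.5699, -0.2977, 0.1894]
eef_rot: [1.0, 0.001, -0.0, -0.001]
ft_force: [-1.0, -0.1, -0.4]
width: 0.0315
```

```bash
python3 - <<'E'
from cih import *
print("collar minus spindle mm",(p[:2]+o.x[:2]-[.5720,-.2977])*1000); go(.5702,-.2977,.16,0)
E
```

```text
{'time': 19.575, 'ee_pos': [0.5699, -0.2977, 0.1894], 'eef_rot': [1.0, 0.0006, -0.0003, -0.001], 'ft_force': [-1.0129, -0.1476, -0.4329], 'width': 0.0315, 'joint_positions': [0.7919, 0.4519, -0.5126, 1.4547, 0.2228, 1.2946, 0.2625]}
[[ 1.0e+00  1.3e-03 -7.0e-04]
 [ 1.3e-03 -1.0e+00  1.9e-03]
 [-7.0e-04 -1.9e-03 -1.0e+00]]
yellow 2614 [-0.01385706 -0.01556785 -0.02843948] [0.01778317 0.01670438 0.00539691]
hub axis at z-10 [ 1.82209249e-03  5.01100568e-05  1.84783948e-03 -2.81361062e-03] 0.0004467832165901446 1296
top z 0.003668459095225951 plane [0.00065442 0.00074016 0.0036945 ] bbox [0.00164785 0.00099969 0.00407029]
disc 1447 [-0.0208911  -0.01027377 -0.02910972] [ 0.02180608  0.02239021 -0.01804484]
459 (array([ 0.0018197 , -0.00059617]), np.float64(0.0005936576466237691))
collar minus spindle mm [-0.32259057  0.05333051]
xyz [0.0, -0.0, 30.1] rot [-0.09, -0.01, 0.08] dist 30.1
```

Call:
apply_moves:
  increments:
    - {"grip": 200,"xyz": [0.2,0,6],"rotation": [0,0,0]}
    - {"grip": 200,"xyz": [0.2,0.1,12],"rotation": [0,0,0]}
    - {"grip": 200,"xyz": [0.2,0.1,18],"rotation": [0,0,0]}
    - {"grip": 200,"xyz": [0.2,0.1,24],"rotation": [0,0,0]}
    - {"grip": 200,"xyz": [0.2,0.1,28],"rotation": [0,0,0]}

```text
time: 20.25
ee_pos: [0.5703, -0.2978, 0.1615]
eef_rot: [1.0, 0.001, -0.0, -0.001]
ft_force: [-0.2, -0.2, -1.3]
width: 0.0312
```

Call:
apply_moves:
  increments:
    - {"grip": 200,"xyz": [0,0,1],"rotation": [0,0,0]}
    - {"grip": 200,"xyz": [0,0,2],"rotation": [0,0,0]}
    - {"grip": 200,"xyz": [0,0,2],"rotation": [0,0,0]}

```text
time: 20.62
ee_pos: [0.5703, -0.2978, 0.1596]
eef_rot: [1.0, 0.001, 0.0, -0.001]
ft_force: [-0.2, -0.3, -0.3]
width: 0.0314
```

```bash
python3 - <<'E'
from cih import *
print("collar minus spindle mm",(p[:2]+o.x[:2]-[.5720,-.2977])*1000); go(.5702,-.2977,.1578,0)
E
```

```text
{'time': 20.625, 'ee_pos': [0.5703, -0.2978, 0.1596], 'eef_rot': [1.0, 0.0007, 0.0, -0.0008], 'ft_force': [-0.2475, -0.2825, -0.3395], 'width': 0.0314, 'joint_positions': [0.7895, 0.4748, -0.5078, 1.4882, 0.2356, 1.2404, 0.2534]}
[[ 1.      0.0014  0.    ]
 [ 0.0014 -1.      0.0017]
 [ 0.     -0.0017 -1.    ]]
yellow 2636 [-0.01382362 -0.01492459 -0.02799525] [0.01757482 0.01671128 0.00541945]
hub axis at z-10 [ 1.78396026e-03 -2.28829279e-05 -4.94073341e-05 -3.49671317e-03] 0.0004076262235133491 1297
top z 0.0036297614752635876 plane [ 1.14685426e-03 -5.40144536e-05  3.69392981e-03] bbox [0.00167596 0.00087547 0.00403732]
disc 1444 [-0.02095231 -0.01052507 -0.0321582 ] [ 0.02502473  0.02231226 -0.01813612]
449 (array([ 0.00179092, -0.00060765]), np.float64(0.0006508330798175343))
collar minus spindle mm [ 0.10092627 -0.08484679]
xyz [-0.2, -0.1, 1.9] rot [-0.09, -0.01, 0.07] dist 1.9
```

Call:
apply_moves:
  increments:
    - {"grip": 200,"xyz": [0,0,0.7],"rotation": [0,0,0]}
    - {"grip": 200,"xyz": [0,0,1.4],"rotation": [0,0,0]}
    - {"grip": 200,"xyz": [0,0,1.8],"rotation": [0,0,0]}
    - {"grip": 200,"xyz": [0,0,1.8],"rotation": [0,0,0]}

```text
time: 21.18
ee_pos: [0.5704, -0.2978, 0.1579]
eef_rot: [1.0, 0.001, 0.0, -0.001]
ft_force: [0.8, 0.3, 0.3]
width: 0.0313
```

Call:
apply_moves:
  increments:
    - {"grip": 200,"xyz": [0,0,0.4],"rotation": [0,0,0]}
    - {"grip": 200,"xyz": [0,0,0.7],"rotation": [0,0,0]}
    - {"grip": 200,"xyz": [0,0,0.7],"rotation": [0,0,0]}

```text
time: 21.55
ee_pos: [0.5705, -0.2978, 0.1579]
eef_rot: [1.0, 0.001, 0.0, -0.001]
ft_force: [-1.8, -0.1, 4.9]
width: 0.0312
```

The contact force is about 5.5 N, so the collar is resting on the bobbin. I'll release it gently.

Call:
apply_moves:
  increments:
    - {"grip": 165,"xyz": [0,0,0],"rotation": [0,0,0]}
    - {"grip": 150,"xyz": [0,0,0],"rotation": [0,0,0]}
    - {"grip": 130,"xyz": [0,0,0],"rotation": [0,0,0]}
    - {"grip": 80,"xyz": [0,0,0],"rotation": [0,0,0]}
    - {"grip": 0,"xyz": [0,0,0],"rotation": [0,0,0]}

```text
time: 22.18
ee_pos: [0.5705, -0.2979, 0.1578]
eef_rot: [1.0, 0.001, 0.0, -0.001]
ft_force: [-0.6, -0.1, -0.6]
width: 0.0549
```

Call:
apply_moves:
  increments:
    - {"grip": 0,"xyz": [0,0,0],"rotation": [0,0,0]}
    - {"grip": 0,"xyz": [0,0,-15],"rotation": [0,0,0]}
    - {"grip": 0,"xyz": [0,0,-55],"rotation": [0,0,0]}
    - {"grip": 0,"xyz": [0,0,-100],"rotation": [0,0,0]}
    - {"grip": 0,"xyz": [0,0,-130],"rotation": [0,0,0]}

```text
time: 22.8
ee_pos: [0.5709, -0.298, 0.2915]
eef_rot: [1.0, 0.001, 0.002, 0.0]
ft_force: [-0.2, 0.1, -0.4]
width: 0.0866
```

Call:
apply_moves:
  increments:
    - {"grip": 0,"xyz": [0,0,-15],"rotation": [0,0,0]}
    - {"grip": 0,"xyz": [0,0,-15],"rotation": [0,0,0]}

```text
time: 23.05
ee_pos: [0.5713, -0.298, 0.3079]
eef_rot: [1.0, 0.001, 0.003, 0.001]
ft_force: [-0.5, 0.8, 0.2]
width: 0.087
```

```bash
python3 - <<'E'
from meas import *
s=st(); c,K=cam("wrist"); W=cloud(c,K); im=c["img"]; hsv=cv2.cvtColor(im,cv2.COLOR_BGR2HSV); H,S,V=[hsv[...,i].astype(int) for i in range(3)]
cv2.imwrite("pics/wr12.png",im); X,Y,Z=W[...,0],W[...,1],W[...,2]
n=np.hypot(X-.572,Y+.298)<.05
k=n&((H<6)|(H>174))&(S>170)&(Z<.12)&(Z>.045); print("bobbin",circ(W[k],.022))
k=n&(H>22)&(H<36)&(S>150); P=W[k]; zt=np.percentile(P[:,2],95); t=P[np.abs(P[:,2]-zt)<.002]; print("collar top",zt,(t.min(0)+t.max(0))/2,"plane",np.linalg.lstsq(np.c_[t[:,:2],np.ones(len(t))],t[:,2],rcond=None)[0])
d=np.hypot(P[:,0]-.572,P[:,1]+.2977); q=P[(P[:,2]<zt-.003)&(d>.0135)]; print("hub",circ(q,.016))
for nm in ["scene","top"]:
    c,K=cam(nm); cv2.imwrite(f"pics/{nm}12.png",c["img"])
E
```

```text
{'time': 23.05, 'ee_pos': [0.5713, -0.298, 0.3079], 'eef_rot': [1.0, 0.0008, 0.0028, 0.0006], 'ft_force': [-0.4894, 0.8256, 0.1742], 'width': 0.087, 'joint_positions': [0.7845, 0.395, -0.5222, 1.2795, 0.193, 1.5106, 0.2871]}
[[ 1.      0.0016  0.0057]
 [ 0.0016 -1.     -0.0012]
 [ 0.0057  0.0012 -1.    ]]
bobbin (array([ 0.5721764 , -0.29765724]), np.float64(0.00019551658986886335))
collar top 0.16232707071657174 [ 0.57235416 -0.2973176   0.16188965] plane [ 6.10972115e-05 -3.89316558e-03  1.60245560e-01]
hub (array([ 0.57228735, -0.29779887]), np.float64(0.00025439912922357345))
```

View pics/wr12.png

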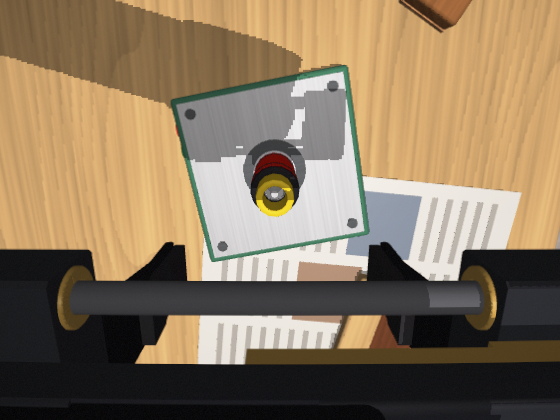

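View pics/scene12.png

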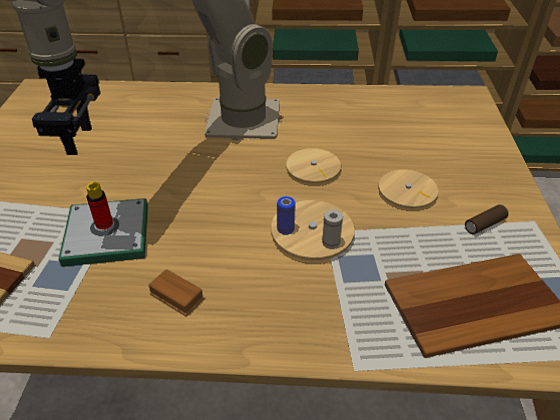

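The bobbin and collar are stacked on the sander at about (98,210). Collar top is at z 0.162, level, and 0.4 mm off axis. Blue (286,215) and grey (332,228) stand upright, and the sanding block (176,291) hasn't moved. Handing in.

```bash
python3 - <<'E'
from bench import r
print(r.close_job())
E
```

```text
the job is handed in; nothing more can be done
None
```

I fitted the red bobbin over the spindle down onto the flange, then put the collar on top of it, black disc down. I handed the job in at about 23 s; no verdict came back.

**Fit:** In the last wrist-camera check, the bobbin was about 0.2 mm off the spindle axis. The collar hub was about 0.3 mm off, with its top level and 162 mm above the bench, as expected. Both parts went down gently, with under 10 N of contact force, and were released while resting.

**Surroundings:** In the last scene picture, the blue and grey bobbins stood upright on the carousel and the sanding block had not visibly moved. The gripper was open and clear of everything.

**Disagreements:**
- **Camera bias:** The wrist camera placed held parts about 1.8 mm in +x of the robot's own reading. I aligned the parts to the spindle by camera, so this cancelled out.
- **Bobbin tilt:** The bobbin sat about 1° tilted in the grip. I corrected that before lowering it.

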